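# Set out the slide-staining line

### The job

Set out the slide-staining line in the three-place steel tray, each thing centred in its place: first shut the slide box's lid, then set the shut box square to the tray in the end place beside the heating block, and after that lay the little coverslip box centred on top of its lid. Stand the staining jar in the middle place, next to the slide box, and the beaker in the last place, between the jar and the waste tub. Leave everything upright, and do not knock over the small glass vial.

Things in the scene. Friction and masses are not known exactly. Their poses are not given: they have to be found in the camera images.
- slidebox: Slide box, loose, plain black plastic, 0.19 kg with its hinged lid; the only hinged thing, starts open with upright glass slides seen inside. Lower half 50 (its x) x 84 (its y) x 26 mm high, straight sides; with the lid shut 38 mm high, flat on top. Origin: centre of its underside; z up. The hinge runs along y at the upper edge of its +x long side (x = +25, z = 26 mm). It can be lifted by its two long sides.
- lid (a joint): Slide box lid angle about that hinge, rad: 0 = shut, about 1.57 = standing straight up, 1.95 = fully open, leaning back. The lid is a 48 x 82 x 12 mm shallow cap reaching 49 mm from the hinge; standing open, its free edge is about 73 mm above the table. A light stiff hinge (about 0.012 N m) keeps it where it is left: push the lid's back (its +x side) over towards the box's -x side and then down until it is shut.
- jar: Staining jar, loose: round amber glass jar with a black screw cap, 56 mm diameter, 75 mm high, 0.16 kg. Origin: centre of its underside; z up.
- beaker: Beaker, loose: open white plastic cup, 62 mm diameter at the rim and a little narrower below, 75 mm high, wall 3 mm, 0.06 kg. Origin: centre of its underside; z up.
- coverbox: Coverslip box, loose: small shut grey plastic box with a pale square on top, 32 (its x) x 48 (its y) x 24 mm high (the lower 16 mm is 30 x 46), 0.04 kg. Origin: centre of its underside; z up.
- tray: Low plain steel tray fixed to the bench, 104 (its x) x 304 (its y) mm, with three square places in a row along its y, centred at y = +100, 0 and -100 mm, each 96 x 96 mm inside, floor 4 mm above the bench, parted and edged by ribs 4 mm wide whose tops are 10 mm above the bench. Origin: centre of its underside, at bench height; z up.
- heater: Heating block, fixed to the bench at one end of the tray (the +y or the -y end; it differs from start to start), 215 mm from the tray's centre: white housing 110 x 100 x 55 mm with an aluminium block full of round wells on top, 64 mm high in all. Origin: centre of its underside.
- tub: Waste tub, fixed to the bench at the other end of the tray, 215 mm from its centre: round grey tub with a dark opening in its lid, 100 mm diameter, 69 mm high. Origin: centre of its underside.
- vial: Small glass vial with a white cap, loose, standing among the things, 24 mm diameter, 50 mm high, 30 g; not to be knocked over. Origin: centre of its underside; z up.
Things that resemble listed ones, but are neither listed nor needed, are in the scene too. What is shaped like the beaker but blue or red is not meant.

How it is judged:
By the outcome, as a careful person would: the job done as asked, in the order asked, and still so for the second after the job is handed in, with the robot touching nothing.
It also fails if it takes over 125 s, if anything falls off the work surface, if the arm or the gripper's body presses on something with over 40 N, if the wrist force passes 120 N, or if a joint passes its speed limit or range.

### The arm

A 6-joint arm with a two-finger parallel gripper is mounted at the origin on the work surface. World frame = base frame: x ahead of the robot, y to its left, z up, the work surface at z = 0. Lengths are in m, angles in rad, forces in N, time in s.
With the tool pointing down it reaches from about 0.25 to 0.775 m from the base axis. Payload 4 kg.
Tool frame: the origin (TCP) lies between the finger pads; the fingertips stand 11 mm ahead of it and the grasp point (between the pads) lies 8 mm behind it; z points along the fingers, y is the direction in which the jaws open and shut (so a half turn about z gives the same grasp; the last joint's range is limited). The gripper opens to 94 mm and grips with 3 to 60 N. Pads are 16 mm wide; open, the fingers measure 119 mm over their backs; the gripper's body (75 mm by 177 mm) begins 78 mm behind the grasp point.
Start: joints at [-1.312, 0.087, 1.371, -0, 1.684, -0.103], TCP at [0.195, -0.514, 0.184] pointing down, gripper open.
Joint ranges: [-3.1, 3.1], [-0.76, 2.03], [0.27, 2.55], [-1.08, 4.22], [0.17, 2.65], [-2.57, 2.57]. Speed limits (rad/s): [2.79, 2.79, 3.14, 3.14, 3.14, 3.14].

### API

Orientations are given as [roll, pitch, yaw] about the fixed x, y, z axes, in that order (R = Rz(yaw) Ry(pitch) Rx(roll)).
In Python, from bench import get_obs, cams, ticket gives the robot as it stands. The module is installed in compiled form; this text tells all that it offers.
- The arm moves only by the shell command python3 -m crank 'ROWS'. ROWS is JSON, a list of rows, each an object of numbers: "tx", "ty", "tz": the shift along the tool's x, y, z in cm; "twist": the turn about the tool's z in degrees; "grip": the opening, from 0 (shut) to 1 (fully open). In form: [{"tx": .., "ty": .., "tz": .., "twist": .., "grip": ..}, ...]. A call has 1 to 12 rows; each row shifts and turns the commanded pose from where the row before left it, along the tool's axes as they then stand; what a row does not reach is not made up. A row lasts 1/8 s, in which the tool goes at most 62.5 mm and 10.7 degrees, less where a joint would pass 70% of its speed; a pose out of reach is approached as far as the arm can. A call is refused whole if a number of a shift passes 6.25 or a number of a turn 10.7, either way. A call with a gripper value outside its range is refused whole. The fingers move at their own pace and stop on an object; the grip force is fixed at half the most. Time passes only in rows, so rows that do not move let the fingers close. It gives the time, the measured TCP pose, the force and the opening at its end, in the units of the state.
- get_obs(): the state, without advancing time (a new reading comes with each control period).
- cams.snapshot(name): name is "scene" or "top"; returns a dict with "frame" (400x640x3 uint8, red, green, blue), "intrinsics" (3x3 intrinsics, pixels), "R" (3x3) and "t" (3): a world point X has camera coordinates R X + t. Camera axes: x right, y down, z forward; pixel columns grow to the right and rows downward; lengths in m; the calibration is good to about 2 mm. A picture is of the moment at which its call begins. There is no depth.
- ticket.close_job(): hands the job in, once; it reports no verdict.
Trained networks look in a picture, given as the dict that the camera call returned (one of the last four; its "shot" number tells which), for a name from the list of things; names that differ only in an ending like _2 or _b are one class to them, and where a whole thing is asked for, a point or a joint stands for the part that bears it (a point fixed in the world has none). Each returns a list of dicts, best first, with "conf" (0 to 1); they miss things now and then, are a little off and sometimes report something else, mostly with a low value. They report only what shows in the picture. A call takes as long as a camera call. They do not tell look-alikes from the thing itself.
- cams.outline_of(picture, query): "region" (400x640 bool, what is visible of it) and "centre" ([column, row] in pixels, amid what is visible of it).
The state is a dict: "time": time; "joint_positions": joint angles; "qvel": joint speeds; "joint_torque": joint torques, N m; "tool_pos": TCP position; "ee_rot": TCP orientation; "wrist_force": force on the tool from outside, world axes, zero at the start; "wrist_torque": the same for the moment, N m; "width": finger opening in m.
Only numpy, scipy, OpenCV 4.12 (cv2) and the standard library are available. Lean on these libraries where they do the work, as an engineer would, in place of code of your own. Each camera call takes 0.05 s, during which the arm holds its last target.

## Working session

There is one attempt and no reset: what is moved stays moved. The work goes in short steps, Python scripts to look and compute and a shell command to move; the robot and the scene stay as the last step left them, time stands still between calls to the robot, and variables do not carry over. Pictures are saved under pics/ and viewed, and the job is handed in when it is done.

```bash
mkdir -p pics; python3 - <<'E'
from bench import get_obs,cams
import cv2
for n in ("scene","top"):
    s=cams.snapshot(n); cv2.imwrite(f"pics/{n}0.png",s["frame"][:,:,::-1]); print(n,s["intrinsics"],s["R"],s["t"],s["shot"])
    for q in "slidebox jar beaker coverbox tray heater tub vial lid".split():
        print(q,[(round(d["conf"],2),[round(float(c)) for c in d["centre"]],int(d["region"].sum())) for d in cams.outline_of(s,q)])
print(get_obs())
E
```

```text
scene [[513.18945388   0.         311.95120347]
 [  0.         513.18945388 200.18275837]
 [  0.           0.           1.        ]] [[-0.77970169  0.62597548 -0.0148313 ]
 [ 0.40317839  0.4837859  -0.77678722]
 [-0.47907458 -0.61164197 -0.62958847]] [ 0.39457064 -0.15588724  1.45757709] 1
slidebox [(0.88, [354, 229], 1074)]
jar [(0.85, [268, 142], 573), (0.44, [205, 190], 2020)]
beaker [(0.89, [209, 157], 654), (0.83, [324, 152], 676), (0.79, [402, 201], 842), (0.74, [310, 131], 550), (0.67, [303, 181], 764)]
coverbox [(0.96, [438, 275], 480)]
tray [(0.77, [255, 249], 4511)]
heater [(0.63, [206, 194], 2086)]
tub [(0.8, [309, 293], 2382)]
vial [(0.81, [399, 249], 225)]
lid [(0.55, [347, 228], 417)]
top [[491.16259445   0.         323.00538695]
 [  0.         491.16259445 204.17342755]
 [  0.           0.           1.        ]] [[-0.02220228 -0.99941147 -0.02614918]
 [-0.98513348  0.02632683 -0.16976135]
 [ 0.17034987  0.02199134 -0.98513822]] [0.02907952 0.4862687  1.09206722] 2
slidebox [(0.69, [284, 216], 1202), (0.38, [465, 230], 569)]
jar [(0.66, [468, 231], 615)]
beaker [(0.86, 
[... 281 characters left out ...]
lid [(0.75, [285, 201], 433)]
{'time': 1.0, 'joint_positions': array([-1.31210604e+00,  8.72160846e-02,  1.37068064e+00,  1.28297552e-05,
        1.68357951e+00, -1.03109424e-01]), 'qvel': array([ 0.00074721,  0.00124291,  0.00046905, -0.00047881, -0.00023904,
        0.00064961]), 'joint_torque': array([-2.10751845e-03, -3.40054321e+01, -3.02607071e+01,  7.16352020e-02,
        2.36736046e-02,  1.54816064e-05]), 'tool_pos': array([ 0.1946817 , -0.51443145,  0.18430691]), 'ee_rot': array([ 3.14147554e+00, -6.97844309e-07,  3.61801150e-01]), 'wrist_force': array([ 0.2221459 , -0.77733272, -0.4345612 ]), 'wrist_torque': array([0.05230135, 0.00431122, 0.02872806]), 'width': 0.09391688545061676}
```

View pics/scene0.png

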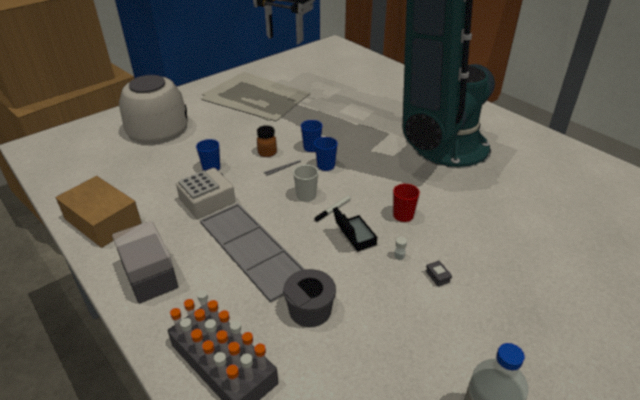

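View pics/top0.png

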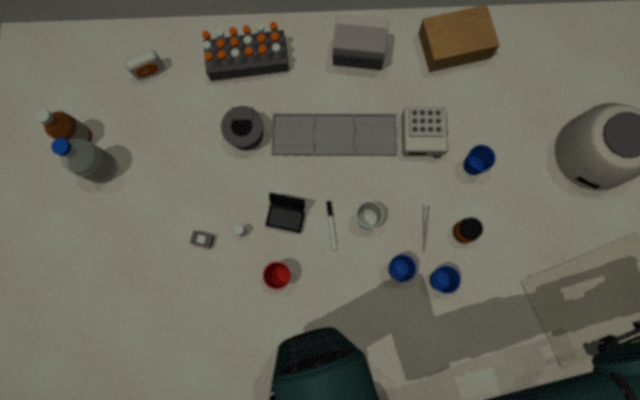

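The top view shows the tray at (335,134), with the heater at its right end (425,131, −y) and the tub at its left end (243,128). The open slide box is at (286,212) and the amber jar with the black cap at (468,230). There are five beaker-shaped candidates: white (371,215), blue (480,160), (402,267) and (445,279), and red (277,274). Only the white one fits. The vial is at (239,230) and the coverbox at (202,239).

Next I'll enlarge those and fit the silhouettes.

```bash
cat > h.py <<'E'
import numpy as np,cv2
from scipy.optimize import minimize
from bench import get_obs,cams
def proj(s,X):
    c=X@s["R"].T+s["t"]; p=c@s["intrinsics"].T; return p[:,:2]/p[:,2:]
def ray(s,px,z):
    d=s["R"].T@np.linalg.inv(s["intrinsics"])@np.array([px[0],px[1],1.]); o=-s["R"].T@s["t"]
    return o+d*(z-o[2])/d[2]
def box(x,y,z0,z1,cx=0,cy=0):
    return np.array([[cx+a*x/2,cy+b*y/2,z] for a in(-1,1) for b in(-1,1) for z in(z0,z1)])
def cyl(r0,r1,h):
    a=np.linspace(0,2*np.pi,32,endpoint=False); return np.vstack([np.c_[r0*np.cos(a),r0*np.sin(a),0*a],np.c_[r1*np.cos(a),r1*np.sin(a),0*a+h]])
def lidpts(t):
    # closed: x from 25-49 to 25 rel hinge, z 26..38
    p=box(48,82,0,12,cx=-25); c,s=np.cos(t),np.sin(t)
    q=p.copy()*1e-3; x,z=q[:,0].copy(),q[:,2].copy()
    q[:,0]=c*x+s*z; q[:,2]=-s*x+c*z
    return q+[.025,0,.026]
def model(n,p=None):
    if n=="slidebox": return [box(50,84,0,26)*1e-3, lidpts(1.95 if p is None else p)]
    return [{"jar":cyl(28,28,75),"beaker":cyl(27,31,75),"coverbox":box(32,48,0,24),"tray":box(104,304,0,10),"heater":box(110,100,0,60),"tub":cyl(50,50,69),"vial":cyl(12,12,50)}[n]*1e-3]
S=4
def mask(s,parts,x,y,yaw,z=0):
    c,si=np.cos(yaw),np.sin(yaw); R=np.array([[c,-si,0],[si,c,0],[0,0,1]])
    m=np.zeros((400*S,640*S),np.uint8)
    for P in parts:
        q=proj(s,P@R.T+[x,y,z]); q=((q+.5)*S-.5)
        cv2.fillConvexPoly(m,cv2.convexHull(np.round(q).astype(np.int32)),1)
    return cv2.resize(m.astype(np.float32),(640,400),interpolation=cv2.INTER_AREA)
def fit(views,parts,x0,yaw=True,z=0):
    # views: list of (snapshot, region)
    def cost(v):
        t=0
        for s,r in views:
            m=mask(s,parts,v[0]/100,v[1]/100,v[2] if yaw else 0,z); r=r.astype(np.float32)
            t+=1-np.minimum(m,r).sum()/np.maximum(m,r).sum()
        return t/len(views)
    best=None
    for y0 in ([x0[2]+d for d in(-.3,0,.3)] if yaw else [0]):
        i=np.array([x0[0]*100,x0[1]*100,y0]); n=3 if yaw else 2
        sx=np.vstack([i]+[i+e for e in np.diag([2,2,.25])[:n]])
        f=(lambda v:cost(v)) if yaw else (lambda v:cost([v[0],v[1],0]))
        o=minimize(f,i[:n],method="Nelder-Mead",options=dict(initial_simplex=sx[:,:n],xatol=.005,fatol=1e-4,maxiter=300))
        if best is None or o.fun<best.fun: best=o
    v=best.x; return np.r_[v[0]/100,v[1]/100,v[2] if yaw else 0],best.fun
def find(s,q,near=None,minc=.2):
    L=[d for d in cams.outline_of(s,q) if d["conf"]>minc]
    if near is not None: L=[d for d in L if np.hypot(*(np.array(d["centre"])-near))<25]
    return L[0] if L else None
E
python3 - <<'E'
from h import *
A=cams.snapshot("scene");B=cams.snapshot("top")
near={"slidebox":((354,229),(286,212)),"jar":((268,142),(468,231)),"beaker":((306,181),(371,215)),"coverbox":((438,272),(202,239)),"tray":((255,249),(335,134)),"heater":((206,194),(425,131)),"tub":((309,293),(243,128)),"vial":((399,249),(239,230))}
yaw0={"slidebox":-.1,"coverbox":-.1,"tray":0,"heater":0}
for n,(a,b) in near.items():
    da,db=find(A,n,a),find(B,n,b)
    v=[(s,d["region"]) for s,d in((A,da),(B,db)) if d]
    x0=ray(B,b,.02)
    for name,vv in [("both",v)]+([("A",v[:1]),("B",v[1:])] if len(v)==2 else []):
        p,c=fit(vv,model(n),[x0[0],x0[1],yaw0.get(n,0)],n in yaw0)
        print(n,name,np.round(p,4),round(c,3))
f=B["frame"][:,:,::-1]; cv2.imwrite("pics/cropT.png",cv2.resize(f[95:295,180:500],None,fx=2.5,fy=2.5,interpolation=cv2.INTER_CUBIC))
f=A["frame"][:,:,::-1]; cv2.imwrite("pics/cropS.png",cv2.resize(f[110:310,190:470],None,fx=2.8,fy=2.8,interpolation=cv2.INTER_CUBIC))
E
```

```text
slidebox both [ 0.4592  0.1088 -0.2607] 0.131
slidebox A [ 0.4617  0.1098 -0.265 ] 0.12
slidebox B [ 0.4562  0.1074 -0.2072] 0.095
jar both [ 0.4196 -0.3111  0.    ] 0.135
jar A [ 0.421  -0.3091  0.    ] 0.073
jar B [ 0.4174 -0.3078  0.    ] 0.178
beaker both [ 0.4568 -0.0864  0.    ] 0.085
beaker A [ 0.4586 -0.0848  0.    ] 0.097
beaker B [ 0.4563 -0.0866  0.    ] 0.072
coverbox both [ 0.4161  0.3055 -0.2947] 0.163
coverbox A [ 0.418   0.3061 -0.4398] 0.122
coverbox B [ 0.4146  0.3042 -0.3733] 0.176
tray both [ 0.6667 -0.0122 -0.0342] 0.081
tray A [ 0.6695 -0.0118 -0.0275] 0.098
tray B [ 0.6653 -0.0118 -0.0349] 0.023
heater both [ 0.6594 -0.2268 -0.0699] 0.095
heater A [ 0.6623 -0.2255 -0.1078] 0.103
heater B [ 0.6562 -0.2262 -0.0888] 0.077
tub both [0.6737 0.2007 0.    ] 0.16
tub A [0.6715 0.1981 0.    ] 0.153
tub B [0.6744 0.2017 0.    ] 0.16
vial both [0.4344 0.212  0.    ] 0.189
vial A [0.4347 0.2123 0.    ] 0.091
vial B [0.432  0.2107 0.    ] 0.28
```

View pics/cropT.png

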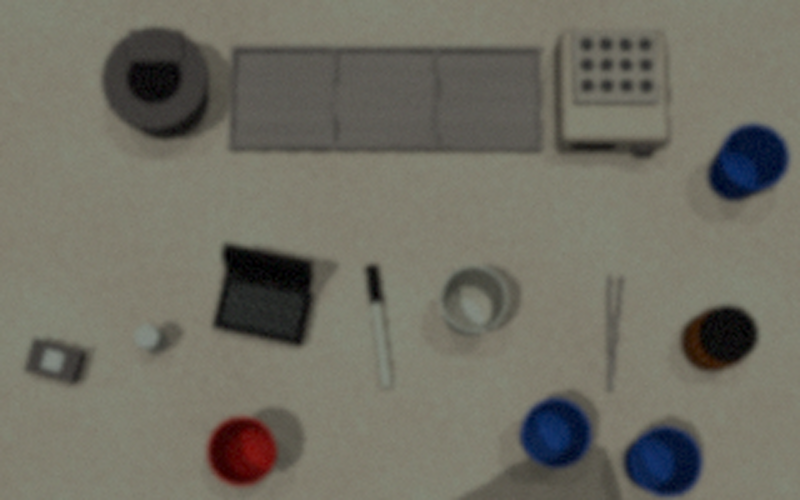

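View pics/cropS.png

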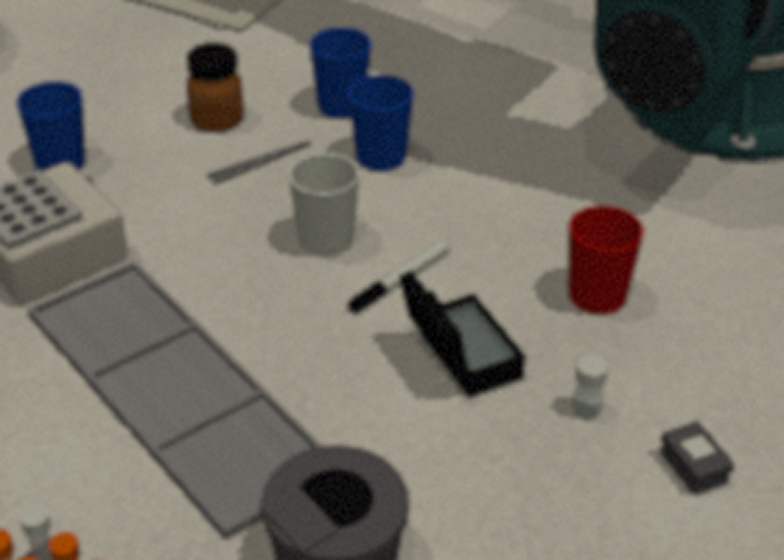

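The crops confirm the picks: the white cup, the amber jar, the open black box with its lid on the far side, the grey coverbox and the vial. I'll write a motion calculator and estimate the lid angle.

```bash
cat > g.py <<'E'
import sys,numpy as np
from bench import get_obs
# usage g.py x y z yaw(rad)   -> shift in tool axes (after the twist) and twist
def go(x,y,z,yaw=None):
    o=get_obs(); p=o["tool_pos"]; y0=o["ee_rot"][2]
    if yaw is None: yaw=y0
    dy=(yaw-y0+np.pi)%(2*np.pi)-np.pi
    d=np.array([x,y,z])-p; c,s=np.cos(yaw),np.sin(yaw)
    print("after twist: tx %.2f ty %.2f tz %.2f cm | twist %.1f deg"%(100*(d[0]*c+d[1]*s),100*(d[0]*s-d[1]*c),-100*d[2],-np.degrees(dy)))
a=[float(v) for v in sys.argv[1:]]; go(*a)
E
python3 - <<'E'
from h import *
A=cams.snapshot("scene");B=cams.snapshot("top")
a=find(A,"slidebox",(354,229));b=find(B,"slidebox",(286,212))
for t in (1.6,1.75,1.85,1.95):
    print(t,fit([(A,a["region"]),(B,b["region"])],model("slidebox",t),[.46,.108,-.23]))
E
python3 g.py .551 .087 .12 1.336
python3 -m crank '[{"twist":-9.3,"grip":0},{"twist":-9.3},{"twist":-9.3},{"twist":-9.3},{"twist":-9.3},{"twist":-9.3}]'
```

```text
1.6 (array([ 0.46188631,  0.1079444 , -0.22067385]), np.float64(0.11097580194473267))
1.75 (array([ 0.46023707,  0.10780361, -0.24204055]), np.float64(0.07731804251670837))
1.85 (array([ 0.4600595 ,  0.10890375, -0.27301995]), np.float64(0.09236058592796326))
1.95 (array([ 0.45915692,  0.10941292, -0.27021879]), np.float64(0.12605851888656616))
after twist: tx 66.78 ty 20.66 tz 6.43 cm | twist -55.8 deginvalid input at $[0]: expected keys tx, ty, tz, twist, grip
```

```bash
python3 -m crank '[{"tx":0,"ty":0,"tz":0,"twist":-9.3,"grip":0},{"tx":0,"ty":0,"tz":0,"twist":-9.3,"grip":0},{"tx":0,"ty":0,"tz":0,"twist":-9.3,"grip":0},{"tx":0,"ty":0,"tz":0,"twist":-9.3,"grip":0},{"tx":0,"ty":0,"tz":0,"twist":-9.3,"grip":0},{"tx":0,"ty":0,"tz":0,"twist":-9.3,"grip":0}]'; python3 g.py .551 .087 .12 1.336
```

```text
time: 2.85
tool_pos: [0.1947, -0.5144, 0.1843]
ee_rot: [3.142, 0.0, 1.341]
wrist_force: [0.1, -0.8, -0.6]
width: 0.0373
after twist: tx 66.78 ty 20.66 tz 6.43 cm | twist 0.3 deg
```

```bash
python3 -m crank '[{"tx":5.56,"ty":1.72,"tz":0,"twist":0,"grip":0},{"tx":5.56,"ty":1.72,"tz":0,"twist":0,"grip":0},{"tx":5.56,"ty":1.72,"tz":0,"twist":0,"grip":0},{"tx":5.56,"ty":1.72,"tz":0,"twist":0,"grip":0},{"tx":5.56,"ty":1.72,"tz":0,"twist":0,"grip":0},{"tx":5.56,"ty":1.72,"tz":0,"twist":0,"grip":0},{"tx":5.56,"ty":1.72,"tz":0,"twist":0,"grip":0},{"tx":5.56,"ty":1.72,"tz":0,"twist":0,"grip":0},{"tx":5.56,"ty":1.72,"tz":0,"twist":0,"grip":0},{"tx":5.56,"ty":1.72,"tz":0,"twist":0,"grip":0},{"tx":5.56,"ty":1.72,"tz":0,"twist":0,"grip":0},{"tx":5.56,"ty":1.72,"tz":0,"twist":0,"grip":0}]'; python3 g.py .551 .087 .073 1.336
```

```text
time: 4.35
tool_pos: [0.5517, 0.0882, 0.1845]
ee_rot: [3.141, 0.0, 1.336]
wrist_force: [1.1, -0.3, 0.5]
width: 0.0007
after twist: tx -0.13 ty -0.04 tz 11.15 cm | twist -0.0 deg
```

```bash
python3 -m crank '[{"tx":0,"ty":0,"tz":3.8,"twist":0,"grip":0},{"tx":0,"ty":0,"tz":3.8,"twist":0,"grip":0},{"tx":0,"ty":0,"tz":3.7,"twist":0,"grip":0},{"tx":0,"ty":-1.5,"tz":0,"twist":0,"grip":0},{"tx":0,"ty":-1.2,"tz":0,"twist":0,"grip":0},{"tx":0,"ty":-0.6,"tz":0,"twist":0,"grip":0},{"tx":0,"ty":-0.5,"tz":0,"twist":0,"grip":0},{"tx":0,"ty":-0.5,"tz":0,"twist":0,"grip":0},{"tx":0,"ty":-0.5,"tz":0,"twist":0,"grip":0},{"tx":0,"ty":-0.5,"tz":0,"twist":0,"grip":0},{"tx":0,"ty":-0.5,"tz":0,"twist":0,"grip":0},{"tx":0,"ty":-0.5,"tz":0,"twist":0,"grip":0}]'
python3 - <<'E'
from h import *
A=cams.snapshot("scene");B=cams.snapshot("top")
a=A["frame"][170:290,290:470,::-1];b=B["frame"][150:270,200:380,::-1]
cv2.imwrite("pics/push1.png",np.vstack([cv2.resize(i,None,fx=2.4,fy=2.4,interpolation=cv2.INTER_CUBIC) for i in(a,b)]))
E
```

```text
time: 5.85
tool_pos: [0.4892, 0.1011, 0.0712]
ee_rot: [-3.141, 0.0, 1.336]
wrist_force: [0.4, 0.9, -0.6]
width: 0.0001
```

View pics/push1.png

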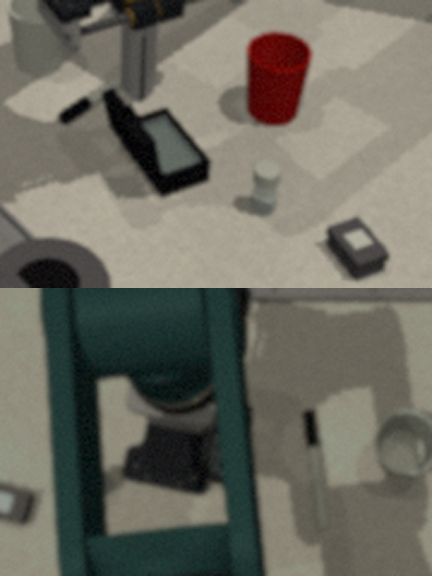

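```bash
python3 - <<'E'
from h import *
A=cams.snapshot("scene")
p=get_obs()["tool_pos"];print(p,get_obs()["wrist_force"])
P=np.array([p-[0,0,.011],p+[0,0,.03],[.46,.108,0],[.46,.108,.026]])
q=proj(A,P);print(q,-A["R"].T@A["t"],(q-[290,170])*2.4)
i=cv2.resize(A["frame"][170:250,310:410,::-1],None,fx=6,fy=6,interpolation=cv2.INTER_CUBIC);i=cv2.convertScaleAbs(i,alpha=1.5)
for u in q: cv2.circle(i,tuple(int(v) for v in (u-[310,170])*6),3,(0,0,255),-1)
cv2.imwrite("pics/push2.png",i)
E
```

```text
[0.48937849 0.10108078 0.07126411] [ 0.23057091 -0.16053849  0.12085082]
[[346.38810899 220.05898178]
 [346.91370069 205.63489531]
 [357.31012112 236.03744926]
 [357.78172838 227.57026876]] [1.0687859  0.71993983 0.80243451] [[135.33146158 120.14155626]
 [136.59288165  85.52374876]
 [161.5442907  158.48987822]
 [162.6761481  138.16864503]]
```

View pics/push2.png

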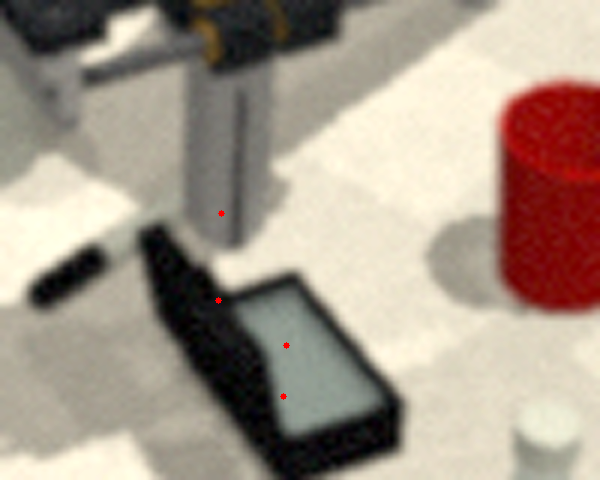

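```bash
python3 - <<'E'
from h import *
A=cams.snapshot("scene");B=cams.snapshot("top")
# start-pose tips
y0=.3618;p=np.array([.1947,-.5144,.1843]);t=np.array([np.sin(y0),-np.cos(y0),0])
P0=np.array([p+s*t*w-[0,0,.011] for s in(-1,1) for w in(.047,.0595)])
print("start tips",proj(A,P0).round(1))
p=get_obs()["tool_pos"];y=1.336;ty=np.array([np.sin(y),-np.cos(y),0]);tx=np.array([np.cos(y),np.sin(y),0])
for nm,S_,(x0,y0_) in(("A",A,(310,150)),("B",B,(230,170))):
    i=cv2.resize(S_["frame"][y0_:y0_+100,x0:x0+100,::-1],None,fx=5,fy=5,interpolation=cv2.INTER_CUBIC);i=cv2.convertScaleAbs(i,alpha=1.8)
    P=np.array([p+a*.0125*ty+b*.008*tx-[0,0,.011] for a,b in((-1,-1),(1,-1),(1,1),(-1,1))])
    cv2.polylines(i,[np.round((proj(S_,P)-[x0,y0_])*5).astype(np.int32)],True,(0,0,255),1)
    for prt in model("slidebox",1.75):
        c,s=np.cos(-.24),np.sin(-.24);Q=prt@np.array([[c,-s,0],[s,c,0],[0,0,1]]).T+[.4602,.108,0]
        cv2.polylines(i,[cv2.convexHull(np.round((proj(S_,Q)-[x0,y0_])*5).astype(np.int32))],True,(0,255,0),1)
    cv2.imwrite(f"pics/push3{nm}.png",i)
s0=cv2.imread("pics/scene0.png")[0:60,240:340];cv2.imwrite("pics/g0.png",cv2.resize(s0,None,fx=5,fy=5))
a=cv2.imread("pics/push3A.png");b=cv2.imread("pics/push3B.png");cv2.imwrite("pics/push3.png",cv2.resize(np.hstack([a,b]),(800,400)))
E
```

```text
start tips [[298.3  52.5]
 [301.8  53.3]
 [272.4  46.6]
 [269.1  45.9]]
```

View pics/push3.png

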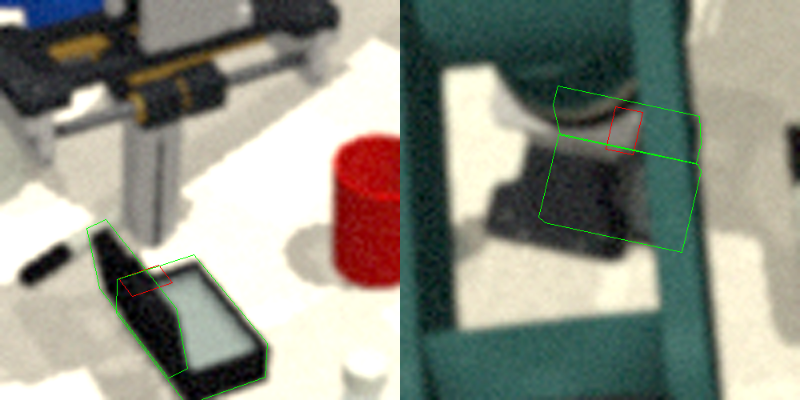

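View pics/g0.png

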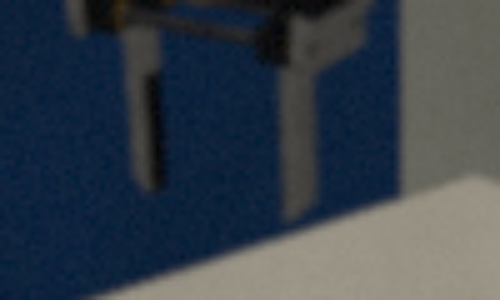

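The scene view shows the lid at its original pixels, (335,208) to (354,230), so it hasn't moved. The fingertip shows at (347,210), but the calibration puts it at (346,220). The tips look about 25 mm higher than expected, so they passed over the lid. I'll go back to the +x side and check the tip height by lowering it there.

```bash
python3 -m crank '[{"tx":0,"ty":0,"tz":-3,"twist":0,"grip":0},{"tx":0,"ty":3,"tz":0,"twist":0,"grip":0},{"tx":0,"ty":3,"tz":0,"twist":0,"grip":0},{"tx":0,"ty":0.5,"tz":3,"twist":0,"grip":0},{"tx":0,"ty":0,"tz":2,"twist":0,"grip":0},{"tx":0,"ty":0,"tz":2,"twist":0,"grip":0},{"tx":0,"ty":0,"tz":0,"twist":0,"grip":0}]'
cat > v.py <<'E'
from h import *
import sys
# v.py name x0 y0 w h [cam]
n=sys.argv[1];x0,y0,w,h=map(int,sys.argv[2:6]);cam=sys.argv[6]
S_=cams.snapshot(cam);f=600/max(w*.75,h)
i=cv2.resize(S_["frame"][y0:y0+h,x0:x0+w,::-1],None,fx=f,fy=f,interpolation=cv2.INTER_CUBIC);i=cv2.convertScaleAbs(i,alpha=1.5)
o=get_obs();p=o["tool_pos"];y=o["ee_rot"][2];ty=np.array([np.sin(y),-np.cos(y),0]);tx=np.array([np.cos(y),np.sin(y),0])
W=o["width"]/2
for k in(-1,1):
    P=np.array([p+k*a*ty+b*.008*tx-[0,0,.011] for a,b in((W,-1),(W+.0125,-1),(W+.0125,1),(W,1))])
    cv2.polylines(i,[np.round((proj(S_,P)-[x0,y0])*f).astype(np.int32)],True,(0,0,255),1)
cv2.imwrite(f"pics/{n}.png",i)
print(p.round(4),o["wrist_force"].round(1),round(o["width"],4))
E
python3 v.py d1 300 150 120 90 scene
```

```text
time: 6.98
tool_pos: [0.5512, 0.0857, 0.0291]
ee_rot: [-3.137, 0.001, 1.336]
wrist_force: [0.6, -0.5, 0.1]
width: 0.0004
[0.5523 0.0858 0.0307] [-0.7 -0.1  0.3] 0.0003
```

View pics/d1.png

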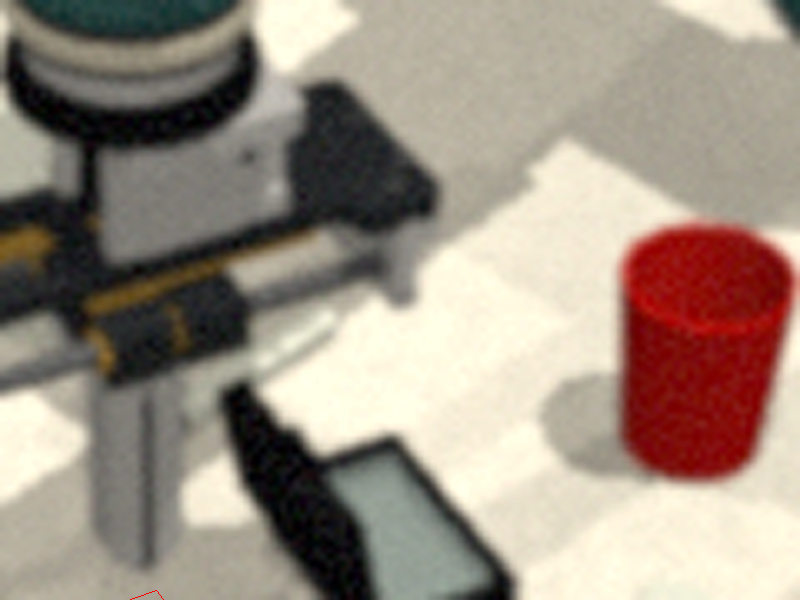

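```bash
python3 -m crank '[{"tx":0,"ty":0,"tz":1,"twist":0,"grip":0},{"tx":0,"ty":0,"tz":0.6,"twist":0,"grip":0},{"tx":0,"ty":0,"tz":0,"twist":0,"grip":0}]'
python3 v.py d2 290 170 120 90 scene;  python3 v.py d2t 200 130 160 120 top
```

```text
time: 7.4
tool_pos: [0.5523, 0.0858, 0.0148]
ee_rot: [-3.141, 0.0, 1.336]
wrist_force: [-0.2, 0.5, -0.0]
width: 0.0003
[0.5527 0.0859 0.0152] [-0.1  0.  -0.3] 0.0003
[0.5529 0.0859 0.0154] [-0.2 -0.9 -0.2] 0.0006
```

View pics/d2.png

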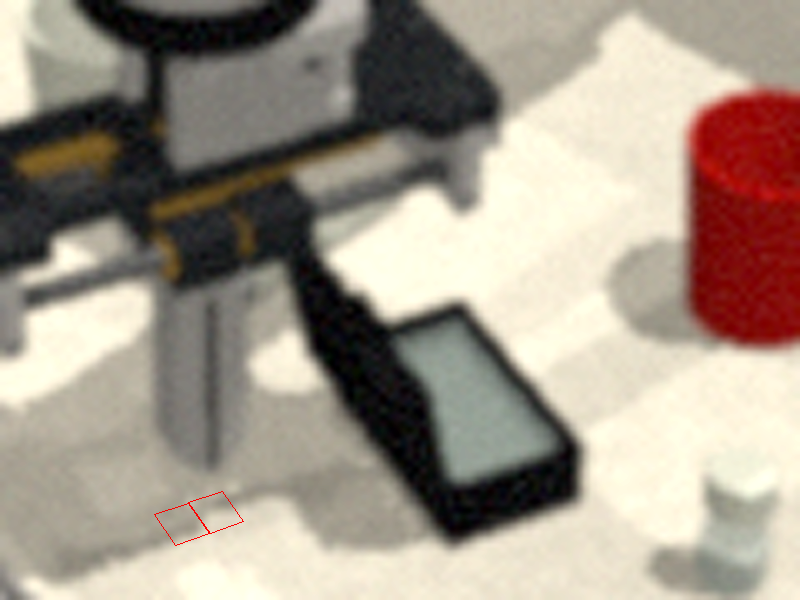

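View pics/d2t.png

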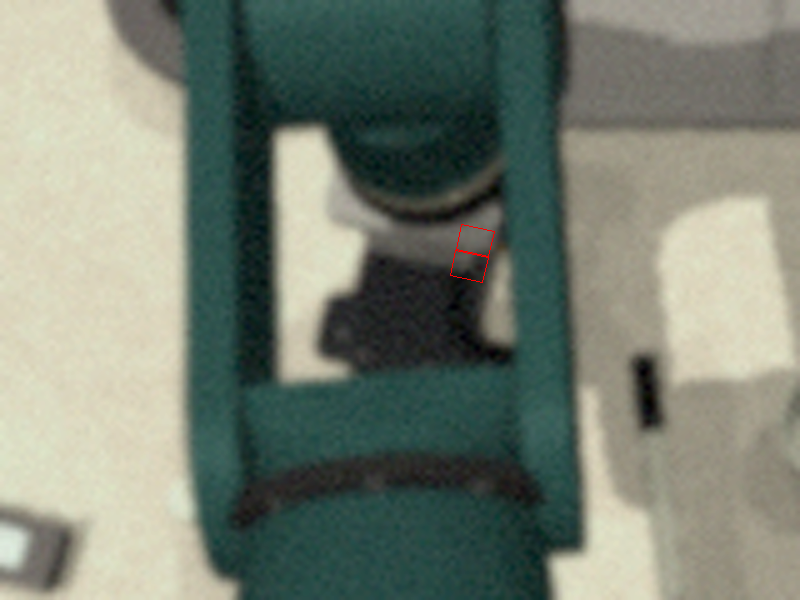

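The tip at crop (205,465) hovers clearly, about 60 crop px (~24 mm) above the predicted spot, and there is no contact force. I'll lower it carefully to find the true offset by touch.

```bash
python3 -m crank '[{"tx":0,"ty":0,"tz":0.6,"twist":0,"grip":0},{"tx":0,"ty":0,"tz":0,"twist":0,"grip":0}]'
python3 -m crank '[{"tx":0,"ty":0,"tz":0.5,"twist":0,"grip":0},{"tx":0,"ty":0,"tz":0,"twist":0,"grip":0}]'
python3 v.py d3 290 170 120 90 scene
```

```text
time: 7.75
tool_pos: [0.5523, 0.0858, 0.0087]
ee_rot: [-3.141, 0.0, 1.336]
wrist_force: [0.2, 0.1, 0.1]
width: 0.0004
time: 8.0
tool_pos: [0.5523, 0.0859, 0.0036]
ee_rot: [-3.141, 0.0, 1.336]
wrist_force: [-1.1, 0.4, 0.7]
width: 0.0006
[0.5525 0.0859 0.0039] [-0.   0.4 -0.6] 0.0005
```

View pics/d3.png

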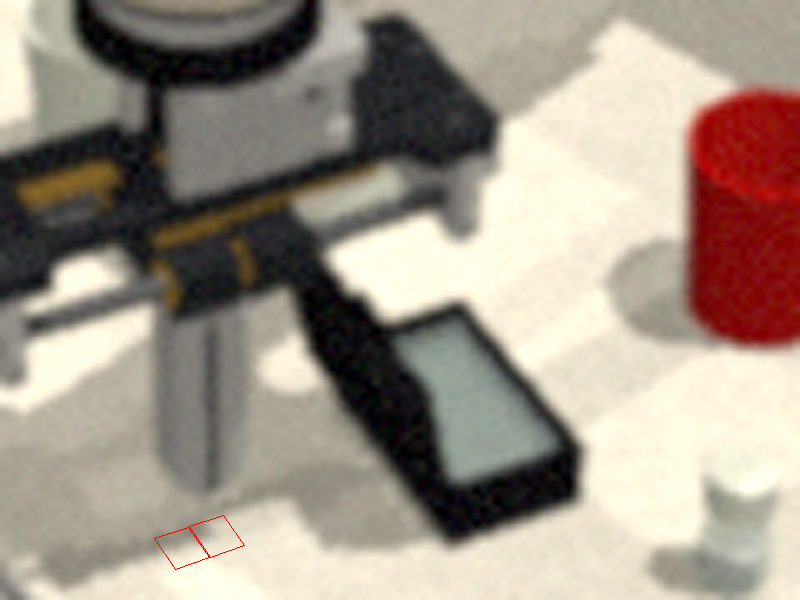

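```bash
python3 -m crank '[{"tx":0,"ty":0,"tz":0.6,"twist":0,"grip":0},{"tx":0,"ty":0,"tz":0,"twist":0,"grip":0}]'
python3 -m crank '[{"tx":0,"ty":0,"tz":0.4,"twist":0,"grip":0},{"tx":0,"ty":0,"tz":0,"twist":0,"grip":0}]'
python3 v.py d4 290 170 120 90 scene
```

```text
time: 8.3
tool_pos: [0.5522, 0.0858, -0.0025]
ee_rot: [-3.14, 0.001, 1.336]
wrist_force: [0.8, 0.1, 0.5]
width: 0.0007
time: 8.55
tool_pos: [0.5524, 0.0858, -0.0062]
ee_rot: [-3.141, 0.0, 1.336]
wrist_force: [0.2, -0.2, 0.9]
width: 0.0006
[ 0.5526  0.0859 -0.006 ] [-0.3  0.6 -0.2] 0.0002
```

View pics/d4.png

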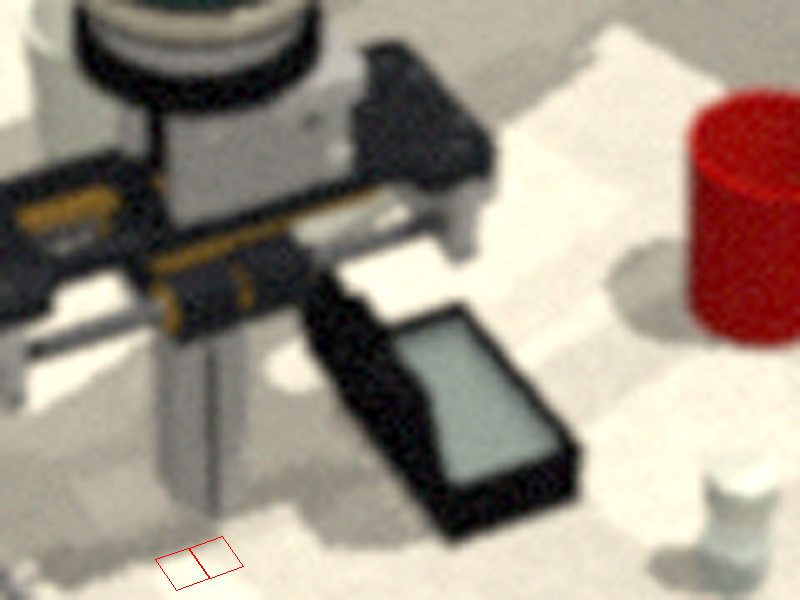

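```bash
for i in 1 2; do python3 -m crank '[{"tx":0,"ty":0,"tz":0.3,"twist":0,"grip":0},{"tx":0,"ty":0,"tz":0,"twist":0,"grip":0}]' | egrep "pos|force"; done
```

```text
tool_pos: [0.5525, 0.0859, -0.009]
wrist_force: [-0.6, -0.5, 0.9]
tool_pos: [0.5525, 0.0859, -0.0121]
wrist_force: [-0.2, 0.4, 0.8]
```

```bash
for i in 1; do python3 -m crank '[{"tx":0,"ty":0,"tz":0.2,"twist":0,"grip":0},{"tx":0,"ty":0,"tz":0,"twist":0,"grip":0}]' | egrep "pos|force"; done
```

```text
tool_pos: [0.5526, 0.0859, -0.0139]
wrist_force: [0.5, -0.1, 0.4]
```

```bash
python3 -m crank '[{"tx":0,"ty":0,"tz":0.1,"twist":0,"grip":0},{"tx":0,"ty":0,"tz":0,"twist":0,"grip":0}]' | egrep "pos|force"; python3 -m crank '[{"tx":0,"ty":0,"tz":0.1,"twist":0,"grip":0},{"tx":0,"ty":0,"tz":0,"twist":0,"grip":0}]' | egrep "pos|force"
python3 v.py d5 290 170 120 90 scene
```

```text
tool_pos: [0.5527, 0.0859, -0.0148]
wrist_force: [0.2, 0.6, -0.4]
tool_pos: [0.5527, 0.0859, -0.0158]
wrist_force: [0.4, 0.2, -0.5]
[ 0.5527  0.0859 -0.0158] [ 0.1 -0.   0.1] 0.0005
```

View pics/d5.png

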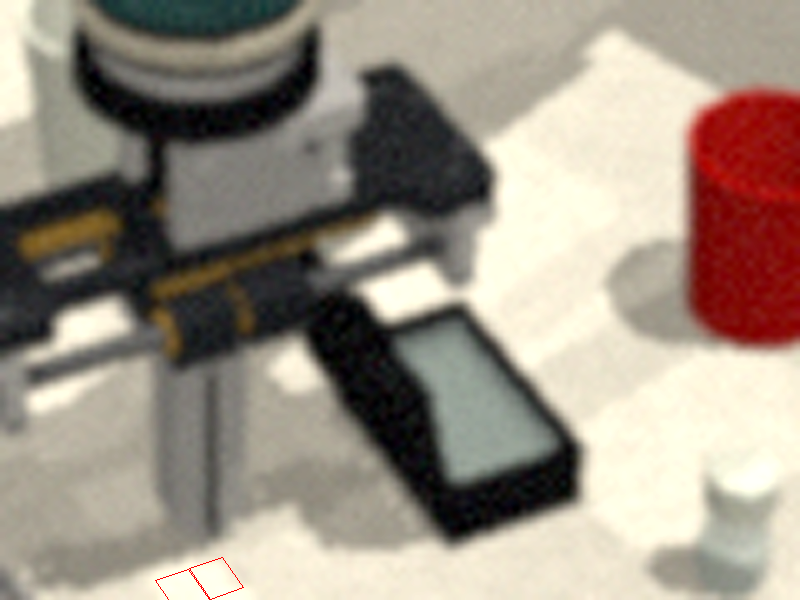

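```bash
for i in 1 2 3; do python3 -m crank '[{"tx":0,"ty":0,"tz":0.1,"twist":0,"grip":0},{"tx":0,"ty":0,"tz":0,"twist":0,"grip":0}]' | egrep "pos|force"; done
```

```text
tool_pos: [0.5527, 0.0859, -0.0168]
wrist_force: [0.7, 0.4, 0.3]
tool_pos: [0.5527, 0.0859, -0.0179]
wrist_force: [0.3, -0.6, 0.1]
tool_pos: [0.5526, 0.0859, -0.0189]
wrist_force: [0.7, 0.3, -0.2]
```

```bash
for i in 1 2; do python3 -m crank '[{"tx":0,"ty":0,"tz":0.1,"twist":0,"grip":0},{"tx":0,"ty":0,"tz":0,"twist":0,"grip":0}]' | egrep "pos|force"; done
```

```text
tool_pos: [0.5527, 0.0859, -0.0199]
wrist_force: [-0.1, 0.2, -0.0]
tool_pos: [0.5527, 0.0859, -0.0208]
wrist_force: [0.2, -0.4, 0.6]
```

```bash
for i in 1 2; do python3 -m crank '[{"tx":0,"ty":0,"tz":0.1,"twist":0,"grip":0},{"tx":0,"ty":0,"tz":0,"twist":0,"grip":0}]' | egrep "pos|force"; done
python3 v.py d6 290 170 120 90 scene
```

```text
tool_pos: [0.5528, 0.0859, -0.0209]
wrist_force: [-2.0, -0.7, 5.9]
tool_pos: [0.5529, 0.0859, -0.0209]
wrist_force: [-4.4, 0.1, 9.1]
[ 0.5529  0.0859 -0.0209] [-3.6 -0.2  9. ] 0.0006
```

View pics/d6.png

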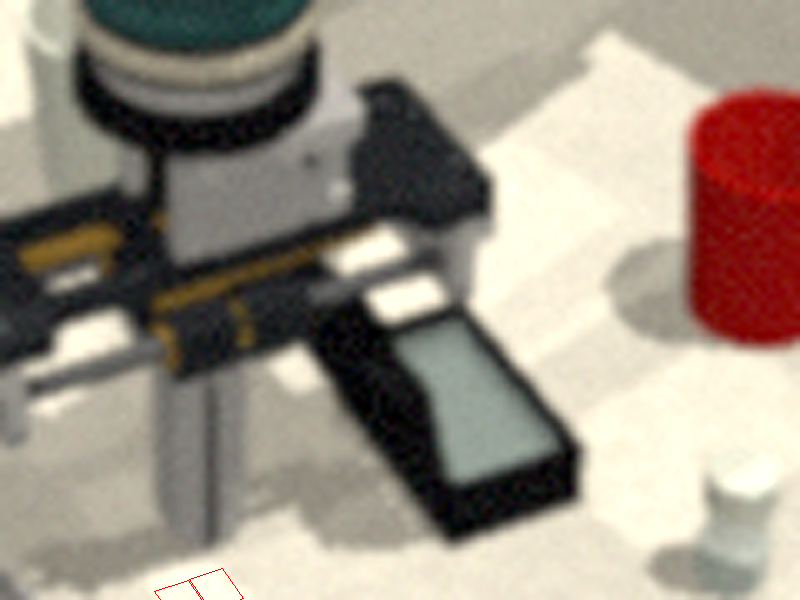

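Contact came at a TCP reading of z = −0.0208, and the picture agrees that the tips are on the bench. The start pose shows the same offset of about 33 mm. So the reported z is about 32 mm low, true tip z = reading + 0.021, and x/y agree with the picture. I'll use that from here on and push the lid with the tips at about 58 mm.

```bash
python3 -m crank '[{"tx":0,"ty":0,"tz":-3,"twist":0,"grip":0},{"tx":0,"ty":0,"tz":-3,"twist":0,"grip":0},{"tx":0,"ty":-1.5,"tz":0,"twist":0,"grip":0},{"tx":0,"ty":-1.2,"tz":0,"twist":0,"grip":0},{"tx":0,"ty":-0.6,"tz":0,"twist":0,"grip":0},{"tx":0,"ty":-0.4,"tz":0,"twist":0,"grip":0},{"tx":0,"ty":-0.4,"tz":0,"twist":0,"grip":0},{"tx":0,"ty":-0.4,"tz":0,"twist":0,"grip":0},{"tx":0,"ty":-0.4,"tz":0,"twist":0,"grip":0},{"tx":0,"ty":-0.4,"tz":0,"twist":0,"grip":0},{"tx":0,"ty":-0.4,"tz":0,"twist":0,"grip":0},{"tx":0,"ty":-0.4,"tz":0,"twist":0,"grip":0}]'
python3 v.py p1 290 170 120 90 scene
```

```text
time: 13.2
tool_pos: [0.4932, 0.1001, 0.0373]
ee_rot: [3.142, 0.0, 1.336]
wrist_force: [0.1, -0.4, -0.3]
width: 0.0006
[0.4926 0.1003 0.0372] [ 0.2  0.3 -0. ] 0.0004
```

View pics/p1.png

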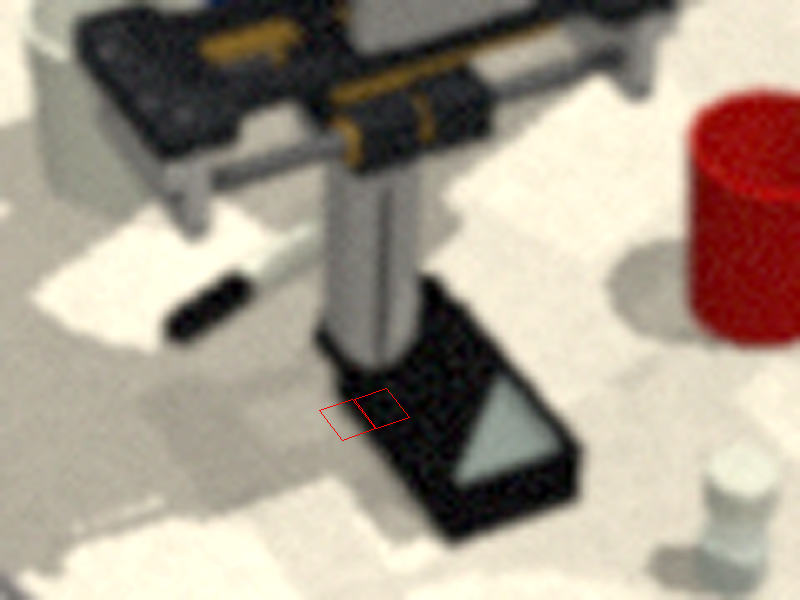

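The lid is swinging over and the box has not shifted. I'll carry on over and then down.

```bash
python3 -m crank '[{"tx":0,"ty":-0.5,"tz":0,"twist":0,"grip":0},{"tx":0,"ty":-0.5,"tz":0,"twist":0,"grip":0},{"tx":0,"ty":-0.5,"tz":0,"twist":0,"grip":0},{"tx":0,"ty":-0.5,"tz":0.1,"twist":0,"grip":0},{"tx":0,"ty":-0.5,"tz":0.2,"twist":0,"grip":0},{"tx":0,"ty":-0.5,"tz":0.2,"twist":0,"grip":0},{"tx":0,"ty":-0.2,"tz":0.4,"twist":0,"grip":0},{"tx":0,"ty":0,"tz":0.4,"twist":0,"grip":0},{"tx":0,"ty":0,"tz":0.4,"twist":0,"grip":0},{"tx":0,"ty":0,"tz":0.2,"twist":0,"grip":0},{"tx":0,"ty":0,"tz":0.1,"twist":0,"grip":0},{"tx":0,"ty":0,"tz":0,"twist":0,"grip":0}]'
python3 v.py p2 290 170 120 90 scene
```

```text
time: 14.75
tool_pos: [0.4625, 0.1075, 0.0173]
ee_rot: [3.141, 0.0, 1.336]
wrist_force: [0.6, 0.2, -1.0]
width: 0.0008
[0.4625 0.1075 0.0173] [-0.3  0.5  0.2] 0.0006
```

View pics/p2.png

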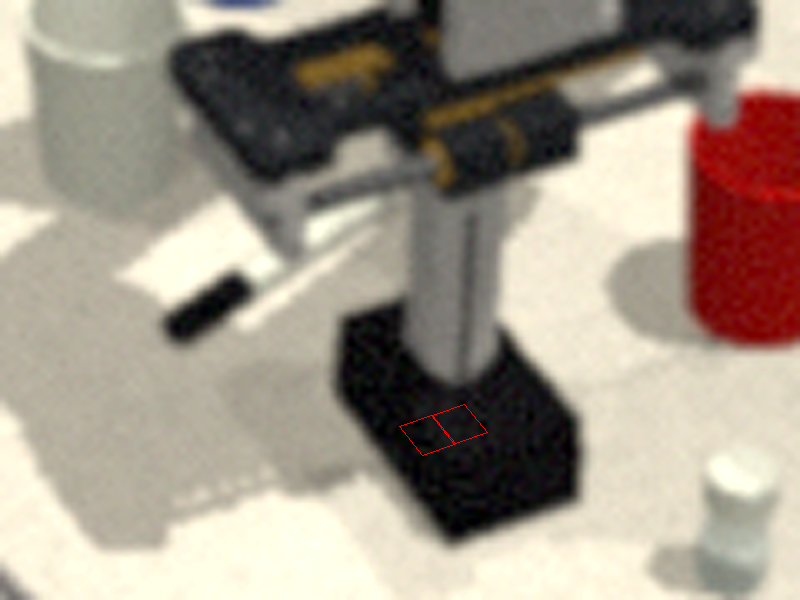

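```bash
for i in 1 2; do python3 -m crank '[{"tx":0,"ty":0,"tz":0.15,"twist":0,"grip":0},{"tx":0,"ty":0,"tz":0,"twist":0,"grip":0}]' | egrep "pos|force";done
```

```text
tool_pos: [0.4627, 0.1076, 0.017]
wrist_force: [-1.8, -0.1, 6.0]
tool_pos: [0.4627, 0.1076, 0.0169]
wrist_force: [-5.2, -1.5, 12.3]
```

Lid contact at tip height 38 mm matches a shut lid. Now I'll lift, open and re-measure the box.

```bash
python3 -m crank '[{"tx":0,"ty":0,"tz":-2,"twist":0,"grip":1},{"tx":0,"ty":0,"tz":-4,"twist":0,"grip":1},{"tx":0,"ty":0,"tz":-4,"twist":0,"grip":1},{"tx":0,"ty":0,"tz":0,"twist":0,"grip":1}]'
python3 v.py p3 290 150 160 120 scene
python3 - <<'E'
from h import *
A=cams.snapshot("scene")
d=find(A,"slidebox",(358,230));m=[box(50,84,0,37)*1e-3]
print(d["conf"],d["region"].sum(),fit([(A,d["region"])],m,[.46,.108,-.23]))
E
```

```text
time: 15.8
tool_pos: [0.4651, 0.1078, 0.1182]
ee_rot: [3.134, -0.003, 1.336]
wrist_force: [-0.3, 0.2, -0.7]
width: 0.0371
[0.4635 0.1077 0.1156] [ 0.3  0.5 -0.6] 0.0411
0.61 990 (array([ 0.46253875,  0.11057062, -0.26798009]), np.float64(0.048942625522613525))
```

View pics/p3.png

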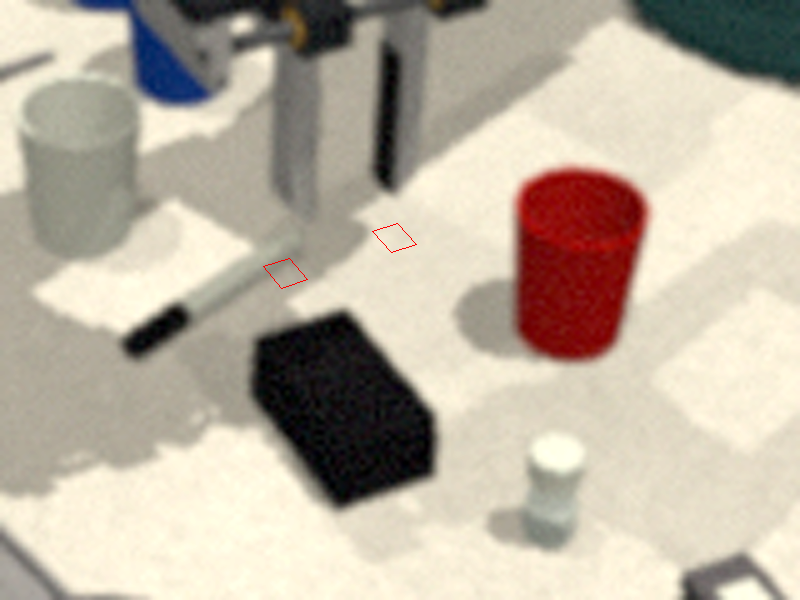

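```bash
python3 g.py .461 .1095 -.016 1.316
```

```text
after twist: tx 0.19 ty -0.10 tz 12.89 cm | twist 1.1 deg
```

```bash
python3 -m crank '[{"tx":0.2,"ty":-0.1,"tz":0,"twist":1.1,"grip":1},{"tx":0,"ty":0,"tz":3,"twist":0,"grip":1},{"tx":0,"ty":0,"tz":3,"twist":0,"grip":1},{"tx":0,"ty":0,"tz":3,"twist":0,"grip":1},{"tx":0,"ty":0,"tz":2,"twist":0,"grip":1},{"tx":0,"ty":0,"tz":1.2,"twist":0,"grip":1},{"tx":0,"ty":0,"tz":0.5,"twist":0,"grip":1},{"tx":0,"ty":0,"tz":0,"twist":0,"grip":1}]'
python3 v.py p4 290 150 160 120 scene
```

```text
time: 16.95
tool_pos: [0.4619, 0.1098, -0.0127]
ee_rot: [3.142, 0.0, 1.316]
wrist_force: [0.4, 0.7, 0.1]
width: 0.0938
[ 0.4624  0.1098 -0.0122] [-1.   0.5  0.6] 0.0938
```

View pics/p4.png

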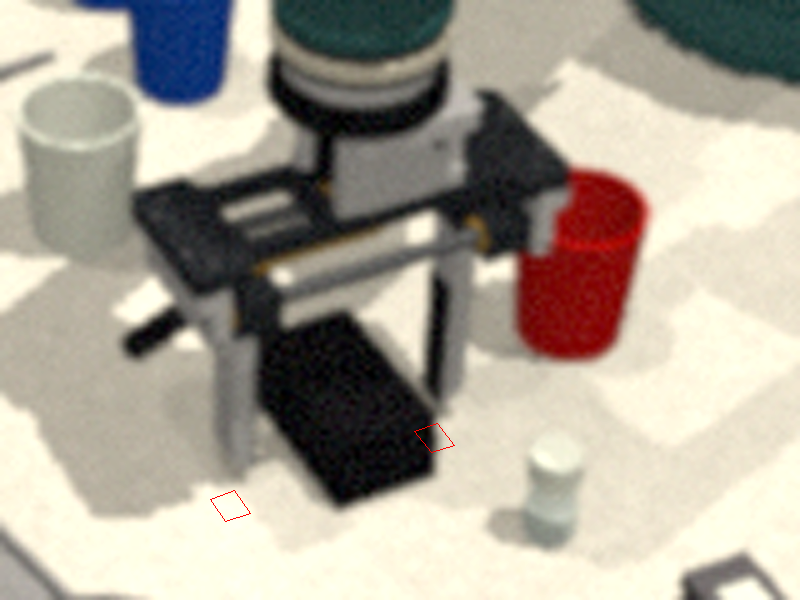

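The fingers straddle the box. Closing.

```bash
python3 -m crank '[{"tx":0,"ty":0,"tz":0.3,"twist":0,"grip":1},{"tx":0,"ty":0,"tz":0,"twist":0,"grip":0.3},{"tx":0,"ty":0,"tz":0,"twist":0,"grip":0.3},{"tx":0,"ty":0,"tz":0,"twist":0,"grip":0.3},{"tx":0,"ty":0,"tz":0,"twist":0,"grip":0.3},{"tx":0,"ty":0,"tz":0,"twist":0,"grip":0.3}]'; python3 g.py .6633 -.1126 0.1 1.5368
```

```text
time: 17.75
tool_pos: [0.4615, 0.1098, -0.0158]
ee_rot: [-3.141, 0.0, 1.316]
wrist_force: [-0.9, 0.3, 0.4]
width: 0.0497
after twist: tx -21.54 ty 20.93 tz -11.58 cm | twist -12.6 deg
```

```bash
python3 -m crank '[{"tx":0,"ty":0,"tz":-1.6,"twist":0,"grip":0.3},{"tx":0,"ty":0,"tz":-3.3,"twist":0,"grip":0.3},{"tx":0,"ty":0,"tz":-3.3,"twist":0,"grip":0.3},{"tx":0,"ty":0,"tz":-3.4,"twist":-4.2,"grip":0.3},{"tx":0,"ty":0,"tz":0,"twist":-4.2,"grip":0.3},{"tx":0,"ty":0,"tz":0,"twist":-4.2,"grip":0.3}]'; python3 g.py .6633 -.1126 0.1 1.5368
```

```text
time: 18.5
tool_pos: [0.4623, 0.1097, 0.1019]
ee_rot: [3.139, -0.0, 1.539]
wrist_force: [0.5, 0.8, -3.3]
width: 0.0499
after twist: tx -21.54 ty 20.84 tz 0.19 cm | twist 0.1 deg
```

```bash
python3 -m crank '[{"tx":-1.5,"ty":1.4,"tz":0,"twist":0,"grip":0.3},{"tx":-3,"ty":3,"tz":0,"twist":0,"grip":0.3},{"tx":-3,"ty":3,"tz":0,"twist":0,"grip":0.3},{"tx":-3,"ty":3,"tz":0,"twist":0,"grip":0.3},{"tx":-3,"ty":3,"tz":0,"twist":0,"grip":0.3},{"tx":-3,"ty":3,"tz":0,"twist":0,"grip":0.3},{"tx":-3,"ty":3,"tz":0,"twist":0,"grip":0.3},{"tx":-2,"ty":1.4,"tz":0,"twist":0,"grip":0.3},{"tx":0,"ty":0,"tz":0,"twist":0,"grip":0.3},{"tx":0,"ty":0,"tz":0,"twist":0,"grip":0.3}]'; python3 g.py .6633 -.1126 -.012 1.5368
python3 v.py p5 170 130 200 150 scene
```

```text
time: 19.75
tool_pos: [0.662, -0.1125, 0.0999]
ee_rot: [-3.141, -0.0, 1.536]
wrist_force: [-0.1, 0.9, -3.3]
width: 0.0499
after twist: tx -0.01 ty 0.13 tz 11.19 cm | twist -0.1 deg
[ 0.6619 -0.112   0.1001] [-0.   0.7 -2.6] 0.0499
```

View pics/p5.png

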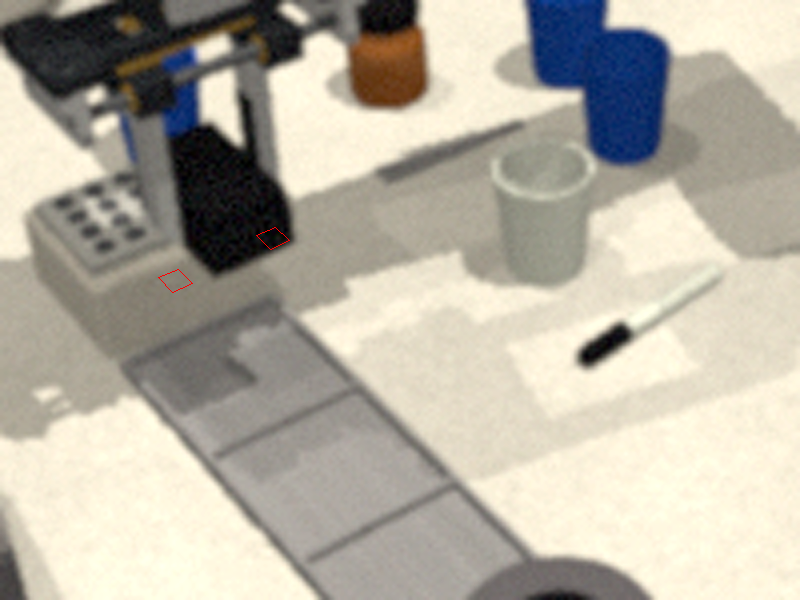

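```bash
python3 -m crank '[{"tx":0,"ty":0.1,"tz":2,"twist":0,"grip":0.3},{"tx":0,"ty":0,"tz":3,"twist":0,"grip":0.3},{"tx":0,"ty":0,"tz":3,"twist":0,"grip":0.3},{"tx":0,"ty":0,"tz":1.5,"twist":0,"grip":0.3},{"tx":0,"ty":0,"tz":0.8,"twist":0,"grip":0.3},{"tx":0,"ty":0,"tz":0.4,"twist":0,"grip":0.3},{"tx":0,"ty":0,"tz":0.2,"twist":0,"grip":0.3},{"tx":0,"ty":0,"tz":0,"twist":0,"grip":0.3}]'
python3 v.py p6 170 130 160 120 scene;python3 v.py p6t 300 80 160 120 top
```

```text
time: 20.8
tool_pos: [0.6639, -0.1125, -0.0078]
ee_rot: [3.14, 0.0, 1.536]
wrist_force: [0.2, -0.5, -1.5]
width: 0.0502
[ 0.6639 -0.1125 -0.0078] [ 0.2 -0.7 -1.4] 0.0495
[ 0.6638 -0.1125 -0.0079] [ 0.4  0.  -2.4] 0.0494
```

View pics/p6.png

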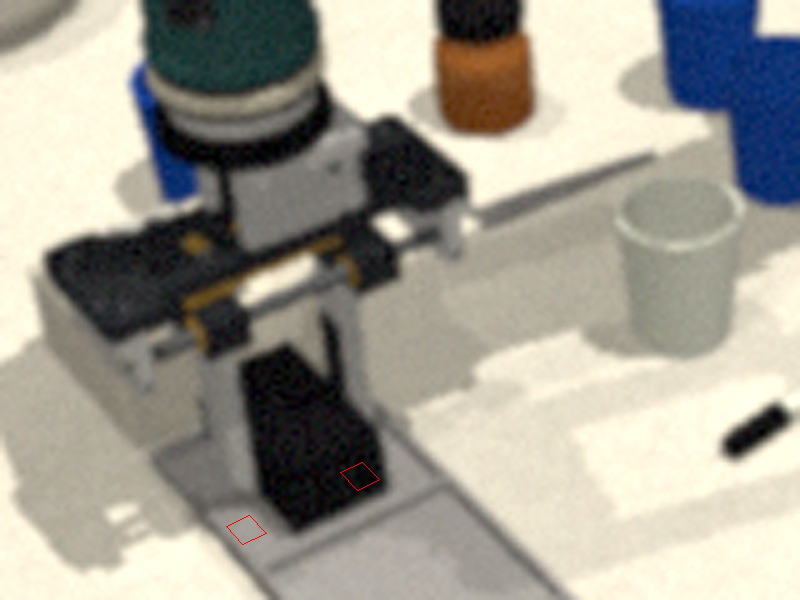

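```bash
python3 -m crank '[{"tx":0,"ty":0,"tz":0.25,"twist":0,"grip":0.3},{"tx":0,"ty":0,"tz":0.15,"twist":0,"grip":0.3},{"tx":0,"ty":0,"tz":0,"twist":0,"grip":0.3}]' | egrep "pos|force"; python3 -m crank '[{"tx":0,"ty":0,"tz":0.12,"twist":0,"grip":0.3},{"tx":0,"ty":0,"tz":0,"twist":0,"grip":0.3}]' | egrep "pos|force"
```

```text
tool_pos: [0.6636, -0.1125, -0.0117]
wrist_force: [-0.2, 0.8, 3.0]
tool_pos: [0.6636, -0.1125, -0.0117]
wrist_force: [-3.7, 1.0, 7.4]
```

Contact is at the expected tray-floor height. I'll open a little, stay clear of the ribs, and rise.

```bash
python3 -m crank '[{"tx":0,"ty":0,"tz":-0.1,"twist":0,"grip":0.66},{"tx":0,"ty":0,"tz":0,"twist":0,"grip":0.66},{"tx":0,"ty":0,"tz":0,"twist":0,"grip":0.66},{"tx":0,"ty":0,"tz":-1,"twist":0,"grip":0.66},{"tx":0,"ty":0,"tz":-2.5,"twist":0,"grip":0.66},{"tx":0,"ty":0,"tz":-3.5,"twist":0,"grip":1},{"tx":0,"ty":0,"tz":-4,"twist":0,"grip":1},{"tx":0,"ty":0,"tz":0,"twist":0,"grip":1}]'
python3 g.py .416 .3055 .1 1.2
```

```text
time: 22.52
tool_pos: [0.6664, -0.113, 0.1031]
ee_rot: [3.131, 0.002, 1.536]
wrist_force: [0.5, -1.0, 0.5]
width: 0.0882
after twist: tx 29.94 ty -38.50 tz 0.31 cm | twist 19.3 deg
```

```bash
python3 -m crank '[{"tx":0,"ty":0,"tz":0,"twist":9.6,"grip":1},{"tx":0,"ty":0,"tz":0,"twist":9.6,"grip":1},{"tx":3,"ty":-3.85,"tz":0,"twist":0,"grip":1},{"tx":3,"ty":-3.85,"tz":0,"twist":0,"grip":1},{"tx":3,"ty":-3.85,"tz":0,"twist":0,"grip":1},{"tx":3,"ty":-3.85,"tz":0,"twist":0,"grip":1},{"tx":3,"ty":-3.85,"tz":0,"twist":0,"grip":1},{"tx":3,"ty":-3.85,"tz":0,"twist":0,"grip":1},{"tx":3,"ty":-3.85,"tz":0,"twist":0,"grip":1},{"tx":3,"ty":-3.85,"tz":0,"twist":0,"grip":1},{"tx":3,"ty":-3.85,"tz":0,"twist":0,"grip":1},{"tx":3,"ty":-3.85,"tz":0,"twist":0,"grip":1}]'
python3 - <<'E'
from h import *
A=cams.snapshot("scene");B=cams.snapshot("top")
m=[box(50,84,0,37)*1e-3]
a=find(A,"slidebox",(232,215),.1);b=find(B,"slidebox",(375,135),.1)
t=find(A,"tray",None,.1);tb=find(B,"tray",None,.1)
for n,v in(("A",[(A,a)]),("B",[(B,b)]),("AB",[(A,a),(B,b)])):
    if all(d for _,d in v): print(n,fit([(s,d["region"]) for s,d in v],m,[.663,-.112,-.03],True,.004))
for n,s,d in(("A",A,t),("B",B,tb)):
    if d: print("tray",n,d["conf"],d["region"].sum(),d["centre"])
ca=find(A,"coverbox",(438,275),.1);cb=find(B,"coverbox",(202,239),.1)
for n,v in(("A",[(A,ca)]),("B",[(B,cb)]),("AB",[(A,ca),(B,cb)])):
    if all(d for _,d in v): print("cover",n,fit([(s,d["region"]) for s,d in v],model("coverbox"),[.416,.305,-.35],True))
E
python3 v.py p7 160 150 200 150 scene;python3 v.py p7t 300 80 160 120 top
```

```text
time: 24.02
tool_pos: [0.411, 0.3073, 0.0959]
ee_rot: [-3.141, 0.001, 1.201]
wrist_force: [0.1, 0.1, 0.4]
width: 0.0942
A (array([ 0.66712586, -0.11173896, -0.02990449]), np.float64(0.0380631685256958))
B (array([ 0.66229564, -0.1138948 , -0.03313016]), np.float64(0.036405086517333984))
AB (array([ 0.66438407, -0.11368923, -0.06093669]), np.float64(0.08033743500709534))
tray A 0.86 3799 [258.8, 252.6]
tray B 0.64 4311 [323.5, 133.8]
cover A (array([ 0.41785265,  0.30583732, -0.35573212]), np.float64(0.08078169822692871))
cover B (array([ 0.4153027 ,  0.30402798, -0.22332422]), np.float64(0.08410561084747314))
cover AB (array([ 0.41643008,  0.30468024, -0.27984158]), np.float64(0.11577019095420837))
[0.4132 0.3054 0.0968] [-0.8 -1.  -0.1] 0.0937
[0.4132 0.3055 0.0968] [-0.6  0.4  0.1] 0.094
```

View pics/p7.png

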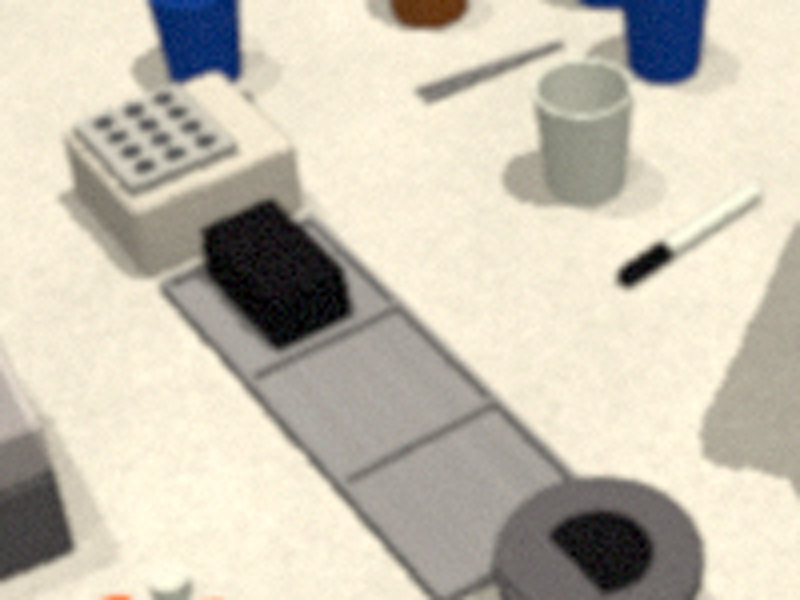

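View pics/p7t.png

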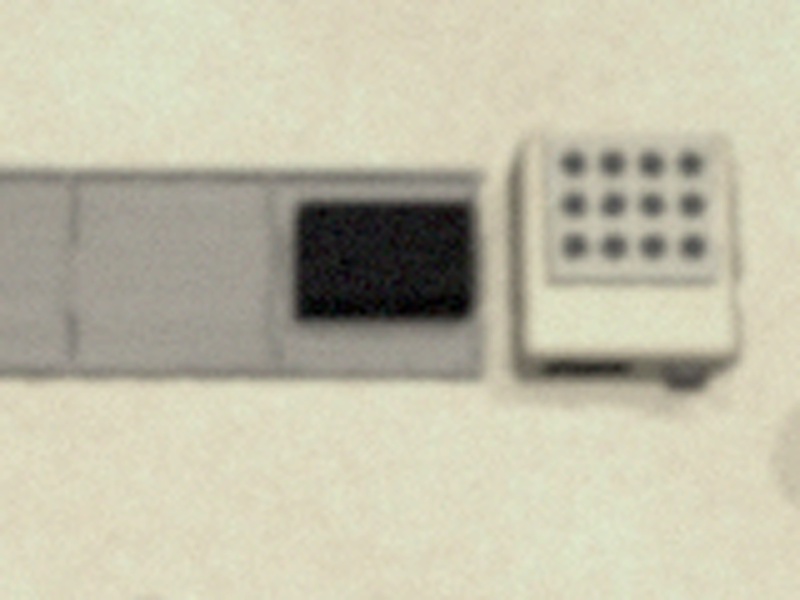

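The slide box is square and centred to within about 2 mm in both views. Next is the coverbox.

```bash
python3 g.py .4164 .3047 -.017 1.26
```

```text
after twist: tx 0.02 ty 0.32 tz 11.38 cm | twist -3.5 deg
```

```bash
python3 -m crank '[{"tx":0,"ty":0.3,"tz":0,"twist":-3.5,"grip":1},{"tx":0,"ty":0,"tz":3,"twist":0,"grip":1},{"tx":0,"ty":0,"tz":3,"twist":0,"grip":1},{"tx":0,"ty":0,"tz":2.5,"twist":0,"grip":1},{"tx":0,"ty":0,"tz":1.5,"twist":0,"grip":1},{"tx":0,"ty":0,"tz":0.9,"twist":0,"grip":1},{"tx":0,"ty":0,"tz":0,"twist":0,"grip":1}]'
python3 v.py p8 360 200 160 120 scene
```

```text
time: 25.4
tool_pos: [0.4155, 0.3052, -0.0121]
ee_rot: [-3.141, 0.0, 1.262]
wrist_force: [0.0, -0.1, 0.6]
width: 0.0942
[ 0.416   0.3055 -0.0114] [ 0.1  0.9 -0.3] 0.0942
```

View pics/p8.png

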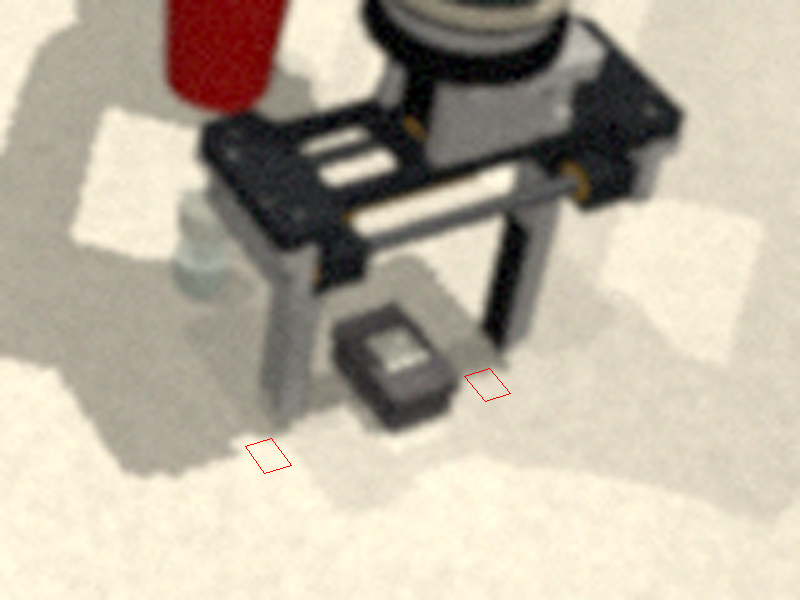

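The fingers straddle the coverbox and the vial is clear. Lower the last bit and grip.

```bash
python3 -m crank '[{"tx":0,"ty":0,"tz":0.5,"twist":0,"grip":1},{"tx":0,"ty":0,"tz":0,"twist":0,"grip":0.1},{"tx":0,"ty":0,"tz":0,"twist":0,"grip":0.1},{"tx":0,"ty":0,"tz":0,"twist":0,"grip":0.1},{"tx":0,"ty":0,"tz":0,"twist":0,"grip":0.1},{"tx":0,"ty":0,"tz":0,"twist":0,"grip":0.1},{"tx":0,"ty":0,"tz":0,"twist":0,"grip":0.1},{"tx":0,"ty":0,"tz":-2,"twist":0,"grip":0.1},{"tx":0,"ty":0,"tz":-3.5,"twist":0,"grip":0.1},{"tx":0,"ty":0,"tz":-3.5,"twist":0,"grip":0.1},{"tx":0,"ty":0,"tz":-3,"twist":0,"grip":0.1},{"tx":0,"ty":0,"tz":0,"twist":0,"grip":0.1}]'; python3 g.py .6638 -.1127 0.1 1.5368
python3 v.py p9 360 160 160 120 scene
```

```text
time: 26.95
tool_pos: [0.4172, 0.3064, 0.1058]
ee_rot: [3.137, -0.005, 1.262]
wrist_force: [-0.1, 0.4, -1.4]
width: 0.0318
after twist: tx -41.05 ty 26.07 tz 0.58 cm | twist -15.7 deg
[0.4159 0.3056 0.1036] [-0.6  0.3 -0.9] 0.0319
```

View pics/p9.png

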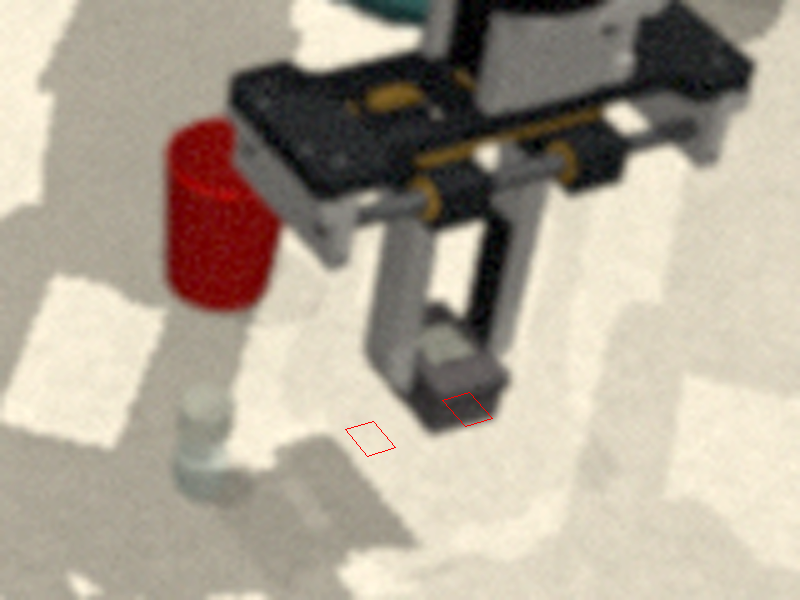

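```bash
python3 -m crank '[{"tx":0,"ty":0,"tz":0,"twist":-7.9,"grip":0.1},{"tx":0,"ty":0,"tz":0,"twist":-7.8,"grip":0.1},{"tx":-4.1,"ty":2.6,"tz":0,"twist":0,"grip":0.1},{"tx":-4.1,"ty":2.6,"tz":0,"twist":0,"grip":0.1},{"tx":-4.1,"ty":2.6,"tz":0,"twist":0,"grip":0.1},{"tx":-4.1,"ty":2.6,"tz":0,"twist":0,"grip":0.1},{"tx":-4.1,"ty":2.6,"tz":0,"twist":0,"grip":0.1},{"tx":-4.1,"ty":2.6,"tz":0,"twist":0,"grip":0.1},{"tx":-4.1,"ty":2.6,"tz":0,"twist":0,"grip":0.1},{"tx":-4.1,"ty":2.6,"tz":0,"twist":0,"grip":0.1},{"tx":-4.1,"ty":2.6,"tz":0,"twist":0,"grip":0.1},{"tx":-4.1,"ty":2.6,"tz":0,"twist":0,"grip":0.1}]'; python3 -m crank '[{"tx":0,"ty":0,"tz":0,"twist":0,"grip":0.1},{"tx":0,"ty":0,"tz":0,"twist":0,"grip":0.1}]'; python3 g.py .6638 -.1127 0.03 1.5368
```

```text
time: 28.5
tool_pos: [0.6604, -0.1144, 0.0997]
ee_rot: [-3.137, -0.001, 1.536]
wrist_force: [0.9, -0.2, -1.5]
width: 0.0316
time: 28.75
tool_pos: [0.6599, -0.1126, 0.1006]
ee_rot: [-3.137, -0.001, 1.536]
wrist_force: [0.3, -0.3, -0.5]
width: 0.0315
after twist: tx 0.01 ty 0.39 tz 7.06 cm | twist -0.0 deg
```

```bash
python3 -m crank '[{"tx":0,"ty":0.35,"tz":2,"twist":0,"grip":0.1},{"tx":0,"ty":0,"tz":2.5,"twist":0,"grip":0.1},{"tx":0,"ty":0,"tz":1.2,"twist":0,"grip":0.1},{"tx":0,"ty":0,"tz":0.6,"twist":0,"grip":0.1},{"tx":0,"ty":0,"tz":0,"twist":0,"grip":0.1},{"tx":0,"ty":0,"tz":0,"twist":0,"grip":0.1}]';python3 g.py .6638 -.1127 0.03 1.5368
python3 v.py p10 170 140 120 90 scene;python3 v.py p10t 320 80 120 90 top
```

```text
time: 29.5
tool_pos: [0.6654, -0.1136, 0.0413]
ee_rot: [3.14, 0.001, 1.536]
wrist_force: [1.3, -0.1, -0.1]
width: 0.0314
after twist: tx 0.08 ty -0.16 tz 1.13 cm | twist -0.0 deg
[ 0.6654 -0.1136  0.0414] [-0.3 -0.5 -0.5] 0.0316
[ 0.6654 -0.1137  0.0413] [-0.3 -0.  -0.6] 0.0313
```

View pics/p10.png

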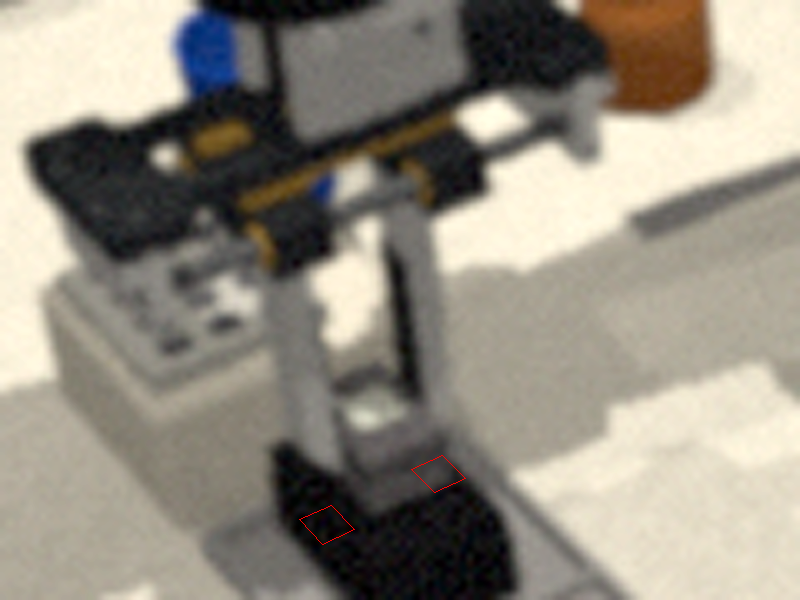

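View pics/p10t.png

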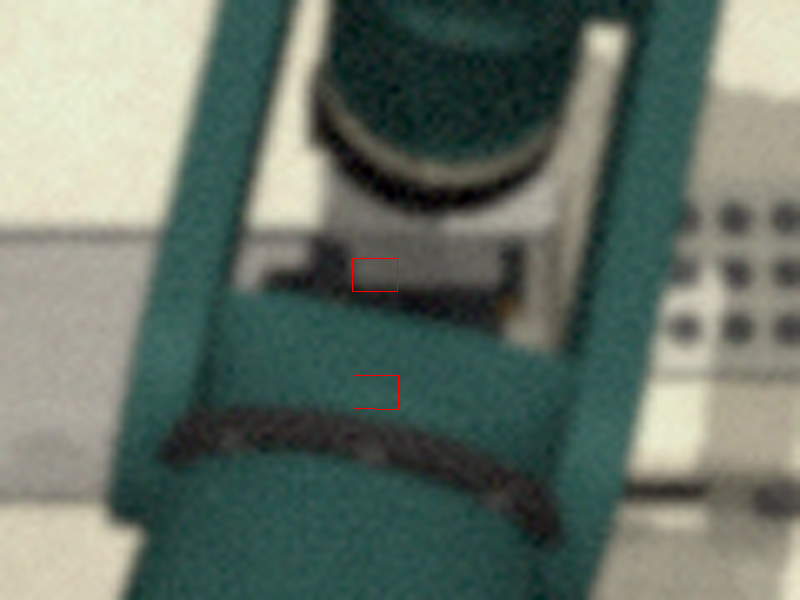

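```bash
python3 -m crank '[{"tx":0.1,"ty":-0.15,"tz":0.6,"twist":0,"grip":0.1},{"tx":0,"ty":0,"tz":0.5,"twist":0,"grip":0.1},{"tx":0,"ty":0,"tz":0.2,"twist":0,"grip":0.1},{"tx":0,"ty":0,"tz":0,"twist":0,"grip":0.1}]'; python3 -m crank '[{"tx":0,"ty":0,"tz":0.15,"twist":0,"grip":0.1},{"tx":0,"ty":0,"tz":0,"twist":0,"grip":0.1}]'|egrep "pos|force"; python3 -m crank '[{"tx":0,"ty":0,"tz":0.15,"twist":0,"grip":0.1},{"tx":0,"ty":0,"tz":0,"twist":0,"grip":0.1}]'|egrep "pos|force"
```

```text
time: 30.1
tool_pos: [0.6635, -0.1124, 0.0321]
ee_rot: [3.139, 0.001, 1.537]
wrist_force: [-5.8, 2.0, 15.4]
width: 0.0315
tool_pos: [0.6635, -0.1124, 0.032]
wrist_force: [-7.9, 2.3, 19.7]
tool_pos: [0.6638, -0.1125, 0.0316]
wrist_force: [-8.4, 2.4, 22.3]
```

Contact came about 6 mm early, so I'll back off slightly and look before releasing.

```bash
python3 -m crank '[{"tx":0,"ty":0,"tz":-0.5,"twist":0,"grip":0.1},{"tx":0,"ty":0,"tz":0,"twist":0,"grip":0.1}]'; python3 v.py p11 195 180 80 60 scene
```

```text
time: 30.85
tool_pos: [0.6642, -0.1126, 0.0319]
ee_rot: [3.138, 0.001, 1.536]
wrist_force: [-1.5, 0.5, 10.5]
width: 0.0314
[ 0.6642 -0.1125  0.0318] [-1.6  0.8 10.3] 0.0313
```

View pics/p11.png

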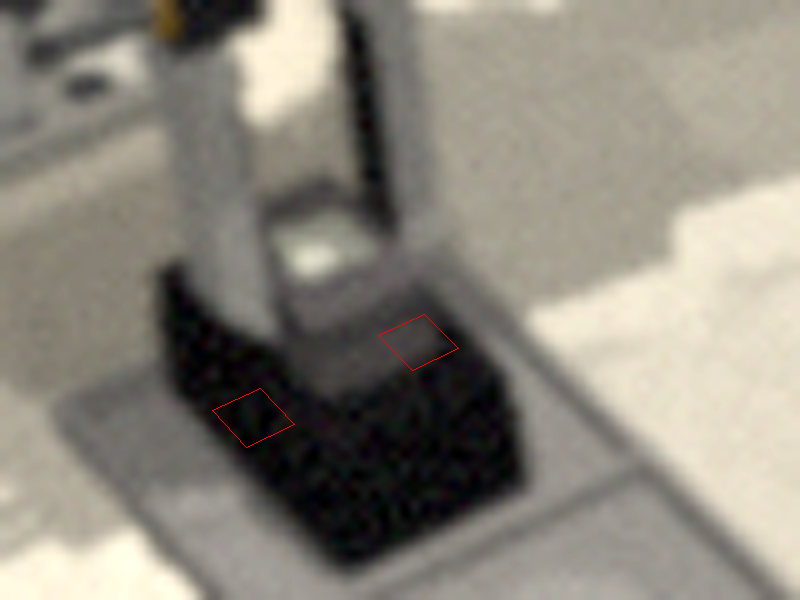

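```bash
python3 -m crank '[{"tx":0,"ty":0,"tz":-0.15,"twist":0,"grip":0.1},{"tx":0,"ty":0,"tz":0,"twist":0,"grip":0.1}]'|egrep "pos|force"; python3 -m crank '[{"tx":0,"ty":0,"tz":0,"twist":0,"grip":0.42},{"tx":0,"ty":0,"tz":0,"twist":0,"grip":0.42},{"tx":0,"ty":0,"tz":0,"twist":0,"grip":0.5},{"tx":0,"ty":0,"tz":0,"twist":0,"grip":0.5}]';  python3 v.py p12 195 180 80 60 scene
```

```text
tool_pos: [0.6641, -0.1126, 0.032]
wrist_force: [-0.1, 0.6, 6.1]
time: 31.65
tool_pos: [0.6629, -0.1123, 0.0299]
ee_rot: [-3.141, -0.0, 1.536]
wrist_force: [-0.3, -0.9, -0.2]
width: 0.047
[ 0.663  -0.1124  0.0302] [-0.6  0.1 -0.4] 0.0471
```

View pics/p12.png

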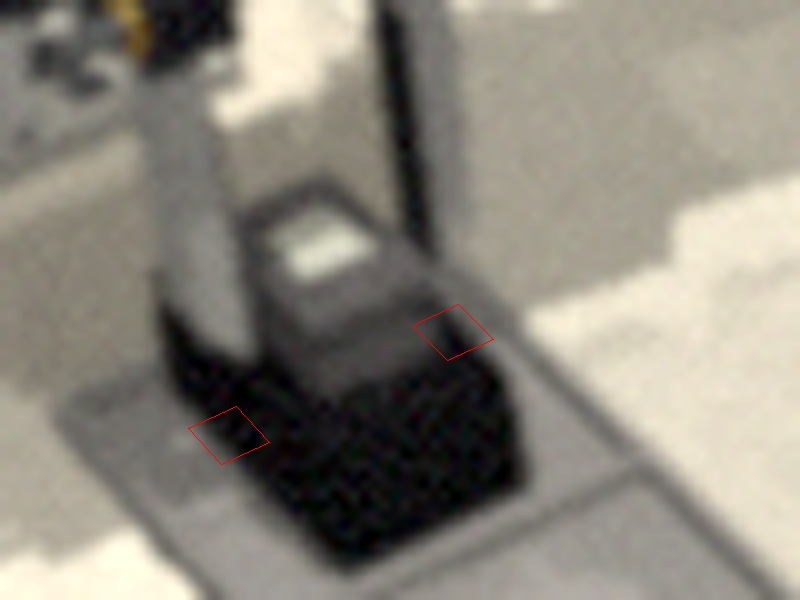

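The coverbox is now flat. Rise, head toward the jar, and check the placing from both views.

```bash
python3 -m crank '[{"tx":0,"ty":0,"tz":-1,"twist":0,"grip":0.5},{"tx":0,"ty":0,"tz":-3,"twist":0,"grip":0.6},{"tx":0,"ty":0,"tz":-4,"twist":0,"grip":1},{"tx":0,"ty":0,"tz":0,"twist":0,"grip":1}]'; python3 g.py .4195 -.3095 .1 1.5368
```

```text
time: 32.2
tool_pos: [0.6662, -0.1131, 0.1167]
ee_rot: [3.131, 0.002, 1.536]
wrist_force: [0.1, 0.6, 0.6]
width: 0.0729
after twist: tx -20.46 ty -23.99 tz 1.67 cm | twist -0.0 deg
```

```bash
python3 -m crank '[{"tx":-2.5,"ty":-3,"tz":0,"twist":0,"grip":1},{"tx":-3,"ty":-3.5,"tz":0,"twist":0,"grip":1},{"tx":-3,"ty":-3.5,"tz":0,"twist":0,"grip":1},{"tx":-3,"ty":-3.5,"tz":0,"twist":0,"grip":1},{"tx":-3,"ty":-3.5,"tz":0,"twist":0,"grip":1},{"tx":-3,"ty":-3.5,"tz":0,"twist":0,"grip":1},{"tx":-3,"ty":-3.5,"tz":0,"twist":0,"grip":1},{"tx":0,"ty":0,"tz":0,"twist":0,"grip":1}]'; python3 g.py .4195 -.3095 -.001 1.5368
python3 - <<'E'
from h import *
A=cams.snapshot("scene");B=cams.snapshot("top")
ca=find(A,"coverbox",(232,205),.1);cb=find(B,"coverbox",(375,130),.1)
for n,v in(("A",[(A,ca)]),("B",[(B,cb)])):
    if all(d for _,d in v): print("cover",n,v[0][1]["conf"],fit([(s,d["region"]) for s,d in v],model("coverbox"),[.664,-.113,-.03],True,.042))
a=find(A,"slidebox",(232,215),.1);b=find(B,"slidebox",(375,135),.1)
print([ (d["conf"],d["centre"]) for d in (a,b) if d])
b=B["frame"][90:170,320:440,::-1];a=A["frame"][165:245,170:290,::-1]
cv2.imwrite("pics/p13.png",cv2.convertScaleAbs(np.vstack([cv2.resize(i,None,fx=3.7,fy=3.7,interpolation=cv2.INTER_CUBIC) for i in(a,b)]),alpha=1.6))
E
```

```text
time: 33.2
tool_pos: [0.4139, -0.3103, 0.1098]
ee_rot: [-3.14, -0.0, 1.532]
wrist_force: [0.3, 0.8, 0.3]
width: 0.094
after twist: tx 0.09 ty 0.55 tz 11.08 cm | twist -0.3 deg
cover A 0.91 (array([ 0.66691323, -0.10933142, -0.09726048]), np.float64(0.07598161697387695))
cover B 0.62 (array([ 0.66324256, -0.11300669, -0.02840707]), np.float64(0.08256882429122925))
[(0.61, [227.5, 222.2]), (0.64, [377.7, 137.4])]
```

View pics/p13.png

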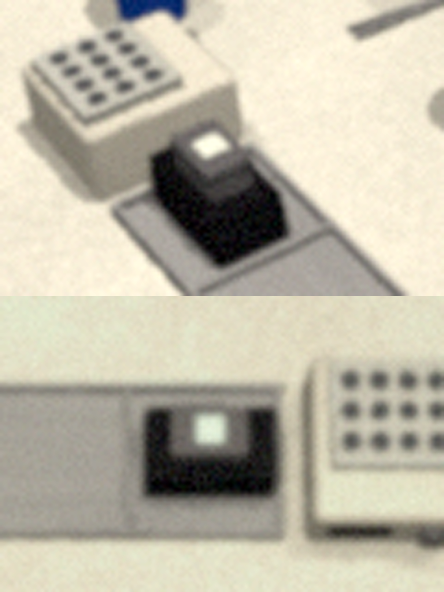

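The coverbox is centred within about 2 mm of the slide box in each view. Next is the jar.

```bash
python3 -m crank '[{"tx":0.1,"ty":0.5,"tz":0,"twist":0,"grip":1},{"tx":0,"ty":0,"tz":2.2,"twist":0,"grip":1},{"tx":0,"ty":0,"tz":0,"twist":0,"grip":1}]'; python3 v.py p14 200 60 160 120 scene; python3 g.py .4195 -.3095 -.001 1.5368
```

```text
time: 33.88
tool_pos: [0.4209, -0.3068, 0.0868]
ee_rot: [-3.139, -0.003, 1.537]
wrist_force: [0.2, 0.5, 0.7]
width: 0.0942
[ 0.4214 -0.3074  0.0879] [-0.2  0.2  0.7] 0.0939
after twist: tx -0.21 ty -0.18 tz 8.89 cm | twist 0.0 deg
```

View pics/p14.png

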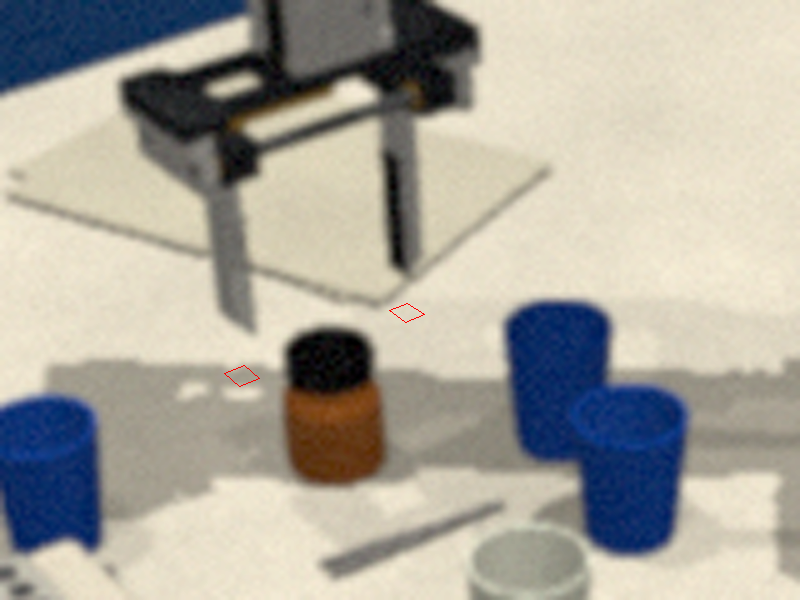

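```bash
python3 -m crank '[{"tx":-0.2,"ty":-0.15,"tz":2,"twist":0,"grip":1},{"tx":0,"ty":0,"tz":3,"twist":0,"grip":1},{"tx":0,"ty":0,"tz":2.5,"twist":0,"grip":1},{"tx":0,"ty":0,"tz":1.1,"twist":0,"grip":1},{"tx":0,"ty":0,"tz":0,"twist":0,"grip":1}]'; python3 v.py p15 200 60 160 120 scene; python3 g.py .4195 -.3095 -.001 1.5368
```

```text
time: 34.55
tool_pos: [0.4198, -0.31, 0.0026]
ee_rot: [-3.141, -0.0, 1.537]
wrist_force: [0.1, -1.1, -0.4]
width: 0.0939
[ 0.4204 -0.3106  0.0035] [ 0.3 -0.3 -0.3] 0.0941
after twist: tx 0.10 ty -0.09 tz 0.45 cm | twist -0.0 deg
```

View pics/p15.png

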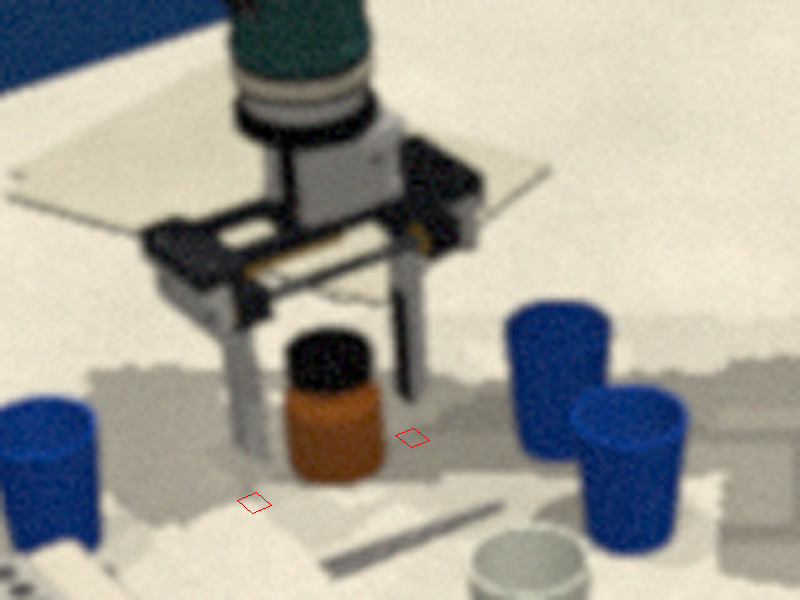

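Centred on the jar. Close and lift.

```bash
python3 -m crank '[{"tx":0.1,"ty":0,"tz":0.4,"twist":0,"grip":1},{"tx":0,"ty":0,"tz":0,"twist":0,"grip":0.4},{"tx":0,"ty":0,"tz":0,"twist":0,"grip":0.4},{"tx":0,"ty":0,"tz":0,"twist":0,"grip":0.4},{"tx":0,"ty":0,"tz":0,"twist":0,"grip":0.4},{"tx":0,"ty":0,"tz":0,"twist":0,"grip":0.4},{"tx":0,"ty":0,"tz":-2,"twist":0,"grip":0.4},{"tx":0,"ty":0,"tz":-3.5,"twist":0,"grip":0.4},{"tx":0,"ty":0,"tz":-3.5,"twist":0,"grip":0.4},{"tx":0,"ty":0,"tz":-3.5,"twist":0,"grip":0.4},{"tx":0,"ty":0,"tz":0,"twist":0,"grip":0.4}]'; python3 v.py p16 200 40 160 120 scene; python3 g.py .6667 -.0127 .125 1.5368
```

```text
time: 35.98
tool_pos: [0.4214, -0.3105, 0.1265]
ee_rot: [3.137, 0.004, 1.536]
wrist_force: [-0.4, -0.6, -1.5]
width: 0.0554
[ 0.4202 -0.3095  0.1239] [-0.   0.3 -2.1] 0.0549
after twist: tx 30.50 ty 23.62 tz -0.11 cm | twist -0.0 deg
```

View pics/p16.png

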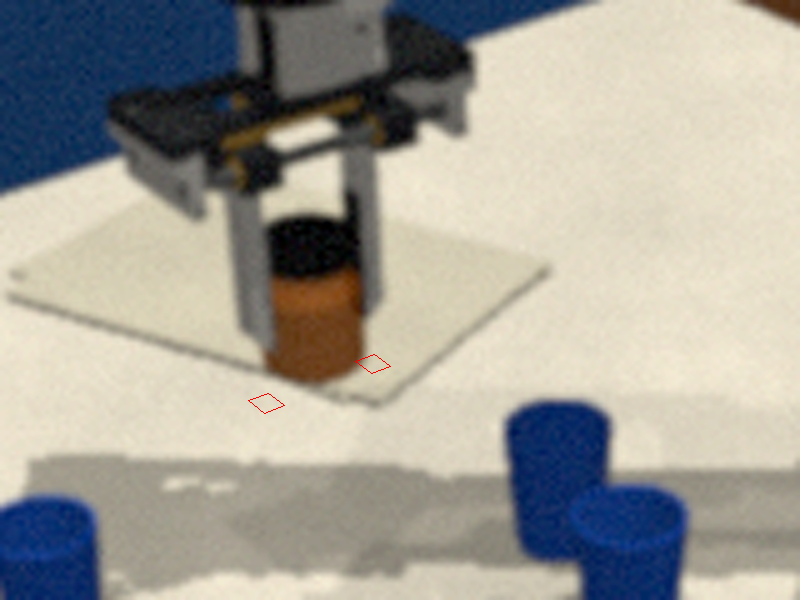

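```bash
python3 -m crank '[{"tx":2,"ty":1.6,"tz":0,"twist":0,"grip":0.4},{"tx":3.5,"ty":2.7,"tz":0,"twist":0,"grip":0.4},{"tx":3.5,"ty":2.7,"tz":0,"twist":0,"grip":0.4},{"tx":3.5,"ty":2.7,"tz":0,"twist":0,"grip":0.4},{"tx":3.5,"ty":2.7,"tz":0,"twist":0,"grip":0.4},{"tx":3.5,"ty":2.7,"tz":0,"twist":0,"grip":0.4},{"tx":3.5,"ty":2.7,"tz":0,"twist":0,"grip":0.4},{"tx":3.5,"ty":2.7,"tz":0,"twist":0,"grip":0.4},{"tx":2.5,"ty":2,"tz":0,"twist":0,"grip":0.4},{"tx":1.5,"ty":1.1,"tz":0,"twist":0,"grip":0.4},{"tx":0,"ty":0,"tz":0,"twist":0,"grip":0.4},{"tx":0,"ty":0,"tz":0,"twist":0,"grip":0.4}]'; python3 g.py .6667 -.0127 .01 1.5368
```

```text
time: 37.52
tool_pos: [0.6653, -0.0135, 0.1228]
ee_rot: [-3.14, 0.001, 1.535]
wrist_force: [-0.2, -0.2, -2.3]
width: 0.0552
after twist: tx 0.09 ty 0.14 tz 11.28 cm | twist -0.1 deg
```

```bash
python3 -m crank '[{"tx":0.1,"ty":0.1,"tz":3,"twist":0,"grip":0.4},{"tx":0,"ty":0,"tz":3.5,"twist":0,"grip":0.4},{"tx":0,"ty":0,"tz":2.5,"twist":0,"grip":0.4},{"tx":0,"ty":0,"tz":1.5,"twist":0,"grip":0.4},{"tx":0,"ty":0,"tz":0.7,"twist":0,"grip":0.4},{"tx":0,"ty":0,"tz":0,"twist":0,"grip":0.4}]'; python3 g.py .6667 -.0127 .005 1.5368; python3 v.py p17 190 140 160 120 scene
```

```text
time: 38.28
tool_pos: [0.6673, -0.0119, 0.012]
ee_rot: [3.141, 0.0, 1.536]
wrist_force: [0.0, -0.5, -2.2]
width: 0.0554
after twist: tx -0.08 ty -0.06 tz 0.70 cm | twist -0.0 deg
[ 0.6678 -0.0118  0.0127] [ 0.8  0.1 -1.4] 0.0553
```

View pics/p17.png

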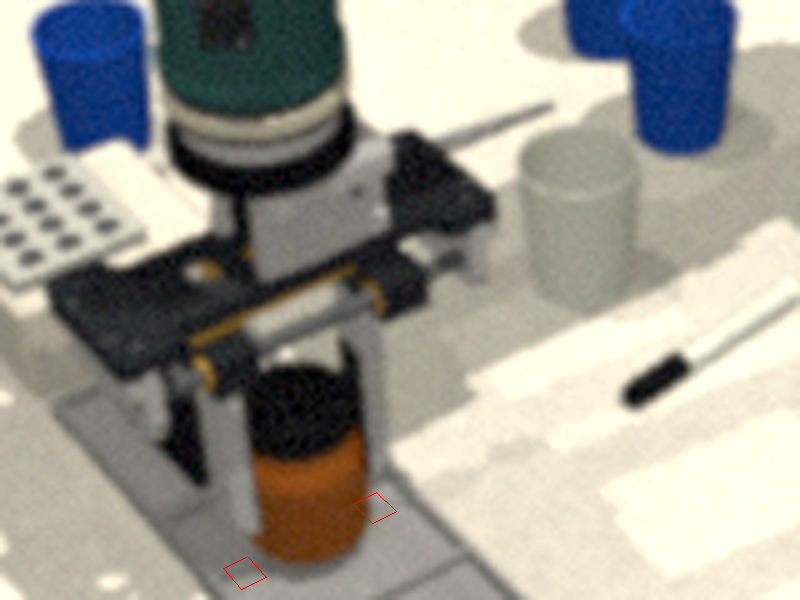

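```bash
python3 -m crank '[{"tx":-0.1,"ty":-0.1,"tz":0.5,"twist":0,"grip":0.4},{"tx":0,"ty":0,"tz":0.1,"twist":0,"grip":0.4},{"tx":0,"ty":0,"tz":0,"twist":0,"grip":0.4}]'|egrep "pos|force"; python3 -m crank '[{"tx":0,"ty":0,"tz":0.15,"twist":0,"grip":0.4},{"tx":0,"ty":0,"tz":0,"twist":0,"grip":0.4}]'|egrep "pos|force"; python3 -m crank '[{"tx":0,"ty":0,"tz":0.15,"twist":0,"grip":0.4},{"tx":0,"ty":0,"tz":0,"twist":0,"grip":0.4}]'|egrep "pos|force"
```

```text
tool_pos: [0.6662, -0.0124, 0.0057]
wrist_force: [-0.7, 0.3, -1.7]
tool_pos: [0.6661, -0.0124, 0.0039]
wrist_force: [-0.2, -0.5, -1.2]
tool_pos: [0.6663, -0.0124, 0.0028]
wrist_force: [0.4, -0.1, -1.5]
```

```bash
for i in 1 2; do python3 -m crank '[{"tx":0,"ty":0,"tz":0.12,"twist":0,"grip":0.4},{"tx":0,"ty":0,"tz":0,"twist":0,"grip":0.4}]'|egrep "pos|force";done
```

```text
tool_pos: [0.6664, -0.0125, 0.0027]
wrist_force: [-3.3, 1.4, 5.7]
tool_pos: [0.6664, -0.0124, 0.0027]
wrist_force: [-4.1, 0.9, 9.6]
```

```bash
python3 -m crank '[{"tx":0,"ty":0,"tz":-0.15,"twist":0,"grip":0.75},{"tx":0,"ty":0,"tz":0,"twist":0,"grip":0.8},{"tx":0,"ty":0,"tz":0,"twist":0,"grip":1},{"tx":0,"ty":0,"tz":-1,"twist":0,"grip":1},{"tx":0,"ty":0,"tz":-3,"twist":0,"grip":1},{"tx":0,"ty":0,"tz":-4,"twist":0,"grip":1},{"tx":0,"ty":0,"tz":-4,"twist":0,"grip":1},{"tx":0,"ty":0,"tz":0,"twist":0,"grip":1}]'; python3 g.py .457 -.086 .1 1.5368
```

```text
time: 40.7
tool_pos: [0.6691, -0.0127, 0.1277]
ee_rot: [3.131, 0.001, 1.536]
wrist_force: [0.3, -0.3, -1.0]
width: 0.0941
after twist: tx -8.05 ty -20.95 tz 2.77 cm | twist -0.0 deg
```

```bash
python3 -m crank '[{"tx":-0.6,"ty":-1.5,"tz":0,"twist":0,"grip":1},{"tx":-1.3,"ty":-3.4,"tz":0,"twist":0,"grip":1},{"tx":-1.3,"ty":-3.4,"tz":0,"twist":0,"grip":1},{"tx":-1.3,"ty":-3.4,"tz":0,"twist":0,"grip":1},{"tx":-1.3,"ty":-3.4,"tz":0,"twist":0,"grip":1},{"tx":-1.3,"ty":-3.4,"tz":0.5,"twist":0,"grip":1},{"tx":-1,"ty":-2.4,"tz":1,"twist":0,"grip":1},{"tx":0,"ty":0,"tz":0,"twist":0,"grip":1},{"tx":0,"ty":0,"tz":0,"twist":0,"grip":1}]'; python3 g.py .457 -.086 .009 1.5368; python3 v.py p18 190 100 200 150 scene
python3 - <<'E'
from h import *
A=cams.snapshot("scene");B=cams.snapshot("top")
a=find(A,"jar",(250,225),.1);b=find(B,"jar",(330,132),.1)
for n,s,d in(("A",A,a),("B",B,b)):
    if d: print("jar",n,d["conf"],d["centre"],d["region"].sum(),fit([(s,d["region"])],model("jar"),[.667,-.0127,0],False,.004))
a=find(A,"beaker",(306,181),.1)
if a: print(fit([(A,a["region"])],model("beaker"),[.457,-.086,0],False))
E
```

```text
time: 41.82
tool_pos: [0.455, -0.086, 0.1065]
ee_rot: [3.141, -0.0, 1.536]
wrist_force: [0.3, 0.3, 0.0]
width: 0.094
after twist: tx 0.01 ty 0.20 tz 9.75 cm | twist -0.0 deg
[ 0.4553 -0.086   0.1067] [-0.   0.2  0. ] 0.094
jar A 0.79 [249.4, 234.7] 890 (array([ 0.66679128, -0.0135121 ,  0.        ]), np.float64(0.12562936544418335))
jar B 0.95 [334.8, 128.5] 558 (array([ 0.66336008, -0.01473615,  0.        ]), np.float64(0.16443610191345215))
(array([ 0.45935633, -0.08514936,  0.        ]), np.float64(0.06527453660964966))
```

View pics/p18.png

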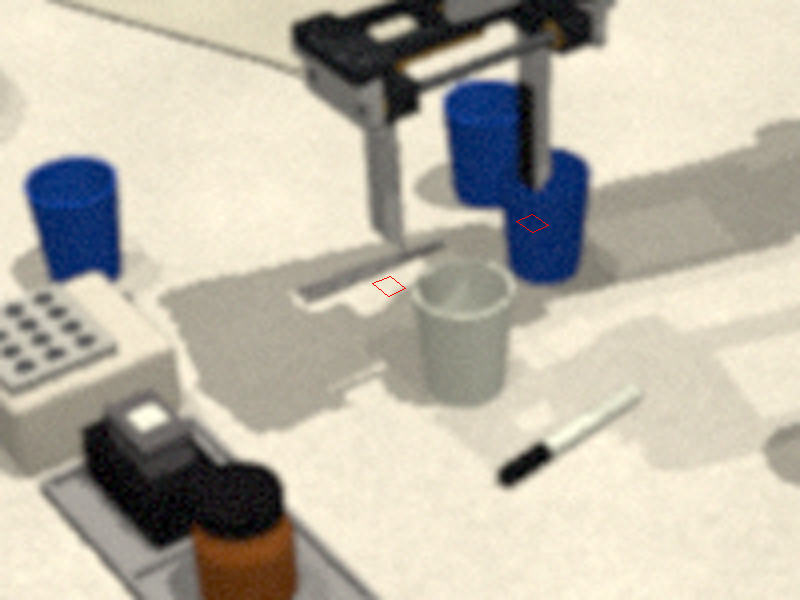

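```bash
python3 -m crank '[{"tx":0,"ty":0.2,"tz":2,"twist":0,"grip":1},{"tx":0,"ty":0,"tz":3,"twist":0,"grip":1},{"tx":0,"ty":0,"tz":2.5,"twist":0,"grip":1},{"tx":0,"ty":0,"tz":1.5,"twist":0,"grip":1},{"tx":0,"ty":0,"tz":0.5,"twist":0,"grip":1},{"tx":0,"ty":0,"tz":0,"twist":0,"grip":1}]'; python3 v.py p19 230 110 160 120 scene; python3 g.py .457 -.086 .009 1.5368
```

```text
time: 42.88
tool_pos: [0.4569, -0.0864, 0.0121]
ee_rot: [3.141, 0.0, 1.536]
wrist_force: [-0.1, -0.0, 0.1]
width: 0.0941
[ 0.4573 -0.0865  0.0125] [1.5 0.6 0.6] 0.0936
after twist: tx 0.05 ty -0.03 tz 0.35 cm | twist -0.0 deg
```

View pics/p19.png

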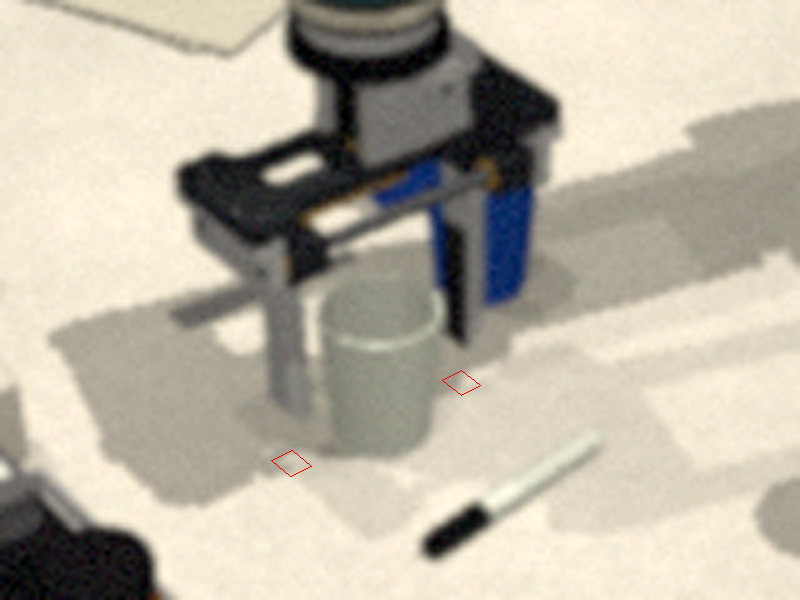

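Straddling the white beaker. Close and lift.

```bash
python3 -m crank '[{"tx":0,"ty":0,"tz":0.3,"twist":0,"grip":1},{"tx":0,"ty":0,"tz":0,"twist":0,"grip":0.5},{"tx":0,"ty":0,"tz":0,"twist":0,"grip":0.5},{"tx":0,"ty":0,"tz":0,"twist":0,"grip":0.5},{"tx":0,"ty":0,"tz":0,"twist":0,"grip":0.5},{"tx":0,"ty":0,"tz":0,"twist":0,"grip":0.5},{"tx":0,"ty":0,"tz":-2,"twist":0,"grip":0.5},{"tx":0,"ty":0,"tz":-3.5,"twist":0,"grip":0.5},{"tx":0,"ty":0,"tz":-3.5,"twist":0,"grip":0.5},{"tx":0,"ty":0,"tz":-3.5,"twist":0,"grip":0.5},{"tx":0,"ty":0,"tz":0,"twist":0,"grip":0.5}]'; python3 g.py .6701 .0873 .13 1.5368; python3 v.py p20 230 80 160 120 scene
```

```text
time: 44.3
tool_pos: [0.4585, -0.0869, 0.1367]
ee_rot: [3.135, 0.002, 1.536]
wrist_force: [0.3, -0.3, -0.6]
width: 0.0614
after twist: tx 18.13 ty 20.55 tz 0.67 cm | twist -0.0 deg
[ 0.4571 -0.0865  0.1344] [-0.5  0.2 -1. ] 0.0611
```

View pics/p20.png

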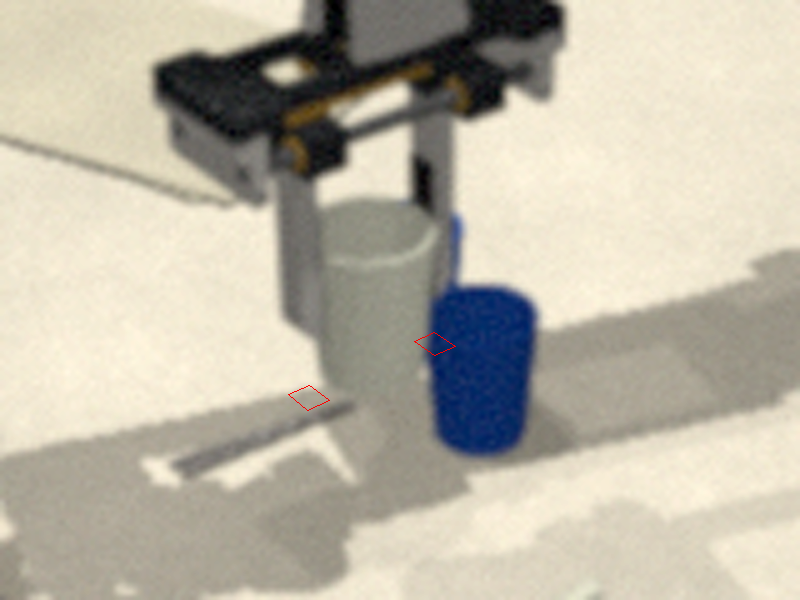

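```bash
python3 -m crank '[{"tx":1.2,"ty":1.4,"tz":0,"twist":0,"grip":0.5},{"tx":2.6,"ty":3,"tz":0,"twist":0,"grip":0.5},{"tx":2.6,"ty":3,"tz":0,"twist":0,"grip":0.5},{"tx":2.6,"ty":3,"tz":0,"twist":0,"grip":0.5},{"tx":2.6,"ty":3,"tz":0,"twist":0,"grip":0.5},{"tx":2.6,"ty":3,"tz":0,"twist":0,"grip":0.5},{"tx":2.6,"ty":3,"tz":0,"twist":0,"grip":0.5},{"tx":1.3,"ty":1.2,"tz":0,"twist":0,"grip":0.5},{"tx":0,"ty":0,"tz":0,"twist":0,"grip":0.5},{"tx":0,"ty":0,"tz":0,"twist":0,"grip":0.5}]'; python3 g.py .6701 .0873 .02 1.5368
```

```text
time: 45.6
tool_pos: [0.6678, 0.0876, 0.1319]
ee_rot: [-3.139, 0.001, 1.537]
wrist_force: [0.1, 0.6, -1.5]
width: 0.0614
after twist: tx -0.02 ty 0.24 tz 11.19 cm | twist -0.0 deg
```

```bash
python3 -m crank '[{"tx":0,"ty":0.1,"tz":3,"twist":0,"grip":0.5},{"tx":0,"ty":0,"tz":3.5,"twist":0,"grip":0.5},{"tx":0,"ty":0,"tz":2.5,"twist":0,"grip":0.5},{"tx":0,"ty":0,"tz":1.3,"twist":0,"grip":0.5},{"tx":0,"ty":0,"tz":0.6,"twist":0,"grip":0.5},{"tx":0,"ty":0,"tz":0,"twist":0,"grip":0.5}]'; python3 g.py .6701 .0873 .013 1.5368; python3 v.py p21 210 160 160 120 scene
```

```text
time: 46.35
tool_pos: [0.6699, 0.0873, 0.0253]
ee_rot: [3.141, 0.0, 1.536]
wrist_force: [-0.6, 0.2, -0.2]
width: 0.0613
after twist: tx -0.00 ty 0.02 tz 1.23 cm | twist -0.0 deg
[0.6703 0.0874 0.0259] [ 0.1 -0.8 -0.2] 0.0612
```

View pics/p21.png

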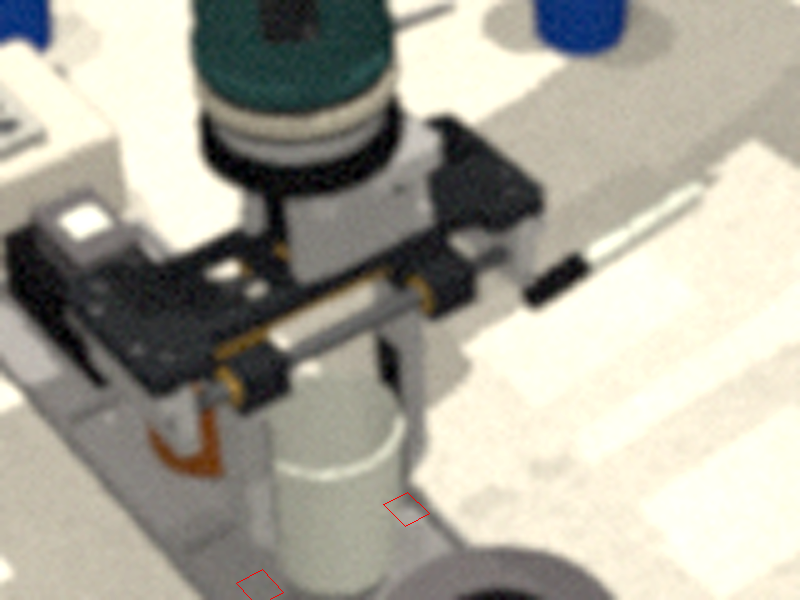

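```bash
python3 -m crank '[{"tx":0,"ty":0,"tz":0.6,"twist":0,"grip":0.5},{"tx":0,"ty":0,"tz":0.2,"twist":0,"grip":0.5},{"tx":0,"ty":0,"tz":0.2,"twist":0,"grip":0.5},{"tx":0,"ty":0,"tz":0,"twist":0,"grip":0.5}]'|egrep "pos|force"; python3 -m crank '[{"tx":0,"ty":0,"tz":0.15,"twist":0,"grip":0.5},{"tx":0,"ty":0,"tz":0,"twist":0,"grip":0.5}]'|egrep "pos|force"; python3 -m crank '[{"tx":0,"ty":0,"tz":0.12,"twist":0,"grip":0.5},{"tx":0,"ty":0,"tz":0,"twist":0,"grip":0.5}]'|egrep "pos|force"
```

```text
tool_pos: [0.6694, 0.0875, 0.0144]
wrist_force: [0.3, 0.2, 0.8]
tool_pos: [0.6695, 0.0875, 0.013]
wrist_force: [-0.2, -0.5, -0.9]
tool_pos: [0.6698, 0.0875, 0.0129]
wrist_force: [-0.6, -0.6, 3.2]
```

Contact at the expected height. Release, rise and retreat for a full check.

```bash
python3 -m crank '[{"tx":0,"ty":0,"tz":0,"twist":0,"grip":0.8},{"tx":0,"ty":0,"tz":0,"twist":0,"grip":0.8},{"tx":0,"ty":0,"tz":0,"twist":0,"grip":1},{"tx":0,"ty":0,"tz":0,"twist":0,"grip":1},{"tx":0,"ty":0,"tz":-2,"twist":0,"grip":1},{"tx":0,"ty":0,"tz":-4,"twist":0,"grip":1},{"tx":0,"ty":0,"tz":-4,"twist":0,"grip":1},{"tx":0,"ty":0,"tz":-3,"twist":0,"grip":1},{"tx":0,"ty":-2,"tz":0,"twist":0,"grip":1},{"tx":0,"ty":-4,"tz":0,"twist":0,"grip":1},{"tx":0,"ty":-4,"tz":0,"twist":0,"grip":1},{"tx":0,"ty":-4,"tz":0,"twist":0,"grip":1}]'
python3 -m crank '[{"tx":0,"ty":-4,"tz":0,"twist":0,"grip":1},{"tx":0,"ty":-4,"tz":0,"twist":0,"grip":1},{"tx":0,"ty":0,"tz":0,"twist":0,"grip":1},{"tx":0,"ty":0,"tz":0,"twist":0,"grip":1}]'
python3 - <<'E'
from h import *
A=cams.snapshot("scene");B=cams.snapshot("top")
c,s=np.cos(-.033),np.sin(-.033)
mods={"slidebox":([box(50,84,0,37)*1e-3],.004,-.1),"coverbox":(model("coverbox"),.042,-.1),"jar":([cyl(28,28,50)*1e-3,cyl(25,25,75)*1e-3],.004,0),"beaker":(model("beaker"),.004,.1)}
for S_,n,t in((A,"A",(.6695,-.0118)),(B,"B",(.6653,-.0118))):
    for k,(m,z,yy) in mods.items():
        px=proj(S_,np.array([[.6667-s*yy,-.0127+c*yy,.03]]))[0]
        d=find(S_,k,px,.1)
        if not d: print(n,k,"none"); continue
        p,cst=fit([(S_,d["region"])],m,[.6667-s*yy,-.0127+c*yy,-.03],k.endswith("box"),z)
        e=p[:2]-t; print(n,k,round(d["conf"],2),"tray-frame mm",(1e3*np.array([c*e[0]+s*e[1],-s*e[0]+c*e[1]-yy])).round(1),"yaw rel",round(p[2]+.033,3),round(cst,3))
a=A["frame"][130:330,170:470,::-1];b=B["frame"][85:285,170:470,::-1]
cv2.imwrite("pics/fin.png",cv2.convertScaleAbs(cv2.resize(np.vstack([a,b]),None,fx=1.5,fy=1.5,interpolation=cv2.INTER_CUBIC),alpha=1.6))
E
```

```text
time: 48.9
tool_pos: [0.529, 0.0924, 0.1439]
ee_rot: [3.139, -0.0, 1.536]
wrist_force: [-0.1, 0.1, 0.3]
width: 0.0939
time: 49.4
tool_pos: [0.4508, 0.0951, 0.1435]
ee_rot: [3.138, -0.0, 1.536]
wrist_force: [-0.3, 0.8, 0.0]
width: 0.0939
A slidebox 0.74 tray-frame mm [ 1.7 -0.6] yaw rel 0.01 0.475
A coverbox 0.87 tray-frame mm [-0.5  1.4] yaw rel -0.149 0.162
A jar 0.77 tray-frame mm [-1.2 -1.8] yaw rel 0.033 0.116
A beaker 0.67 tray-frame mm [-1.6  0.6] yaw rel 0.033 0.075
B slidebox 0.67 tray-frame mm [ 0.5 -3.2] yaw rel 0.001 0.383
B coverbox 0.71 tray-frame mm [ 2.1 -2.5] yaw rel 0.007 0.055
B jar 0.9 tray-frame mm [-0.1 -3.3] yaw rel 0.033 0.07
B beaker 0.95 tray-frame mm [ 1.3 -0.3] yaw rel 0.033 0.149
```

View pics/fin.png

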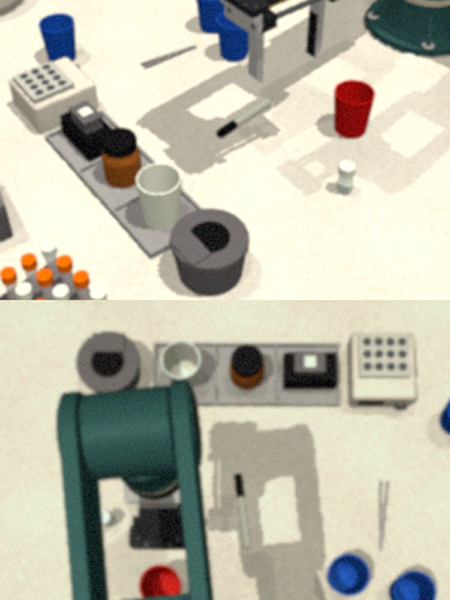

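```bash
python3 v.py f2 200 190 60 45 scene; python3 v.py f2t 345 100 60 45 top
```

```text
[0.4498 0.095  0.1418] [ 0.3 -0.1  0. ] 0.0937
[0.4497 0.0951 0.1418] [-0.4 -0.4 -0.4] 0.094
```

View pics/f2.png

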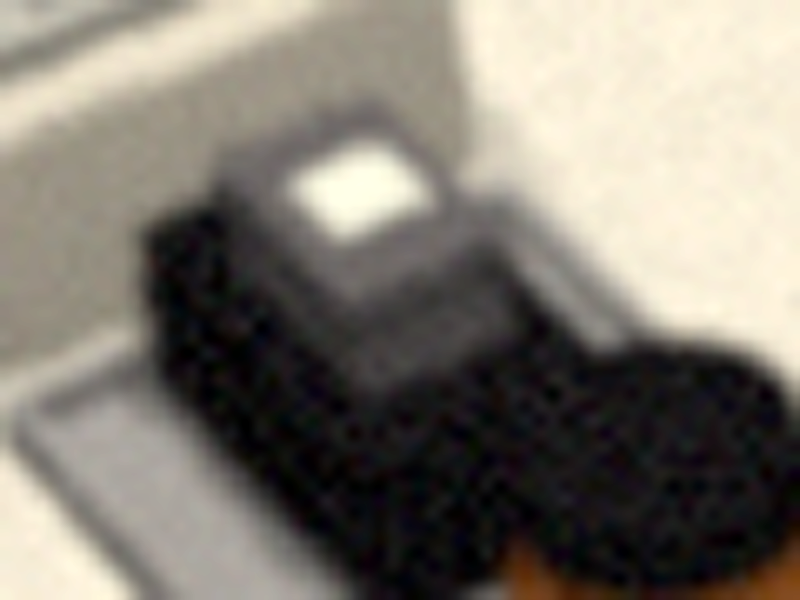

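View pics/f2t.png

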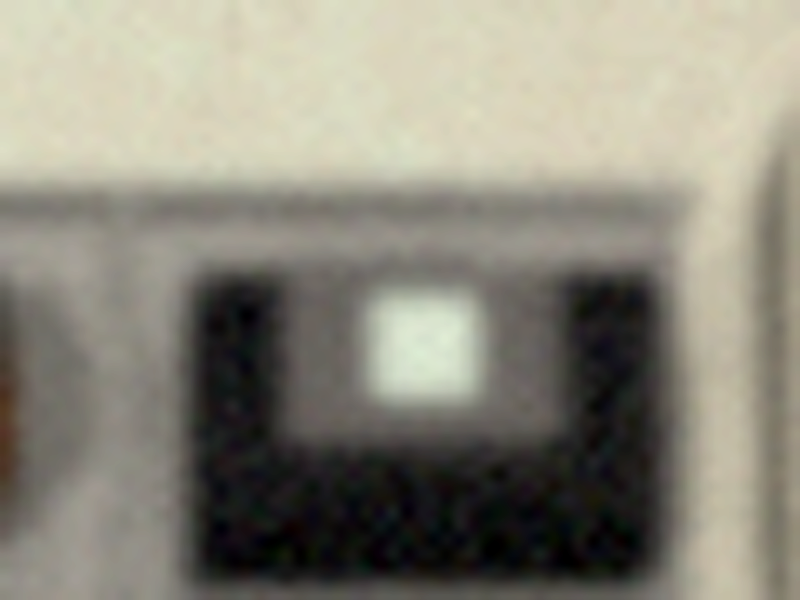

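```bash
python3 -c "
from bench import ticket,get_obs
print(get_obs()['time']);print(ticket.close_job())"
```

```text
50.0
the job is handed in; nothing more can be done
None
```

The staining line is set out in the tray, and I handed the job in at 50.0 s with the arm clear of everything. I shut the slide box's lid and set the box square in the place beside the heating block. Then I laid the coverslip box on its lid, stood the jar in the middle place, and stood the white beaker beside the waste tub.

**Last checks:**
- In both camera views everything stands upright and within about 3 mm of the centre of its place.
- The coverslip box lies flat, within about 2.5 mm of the slide box's centre.
- The slide box is within about 0.01 rad of square to the tray.
- The vial still stands.

**What disagreed:**
- **TCP height:** the reported height read about 32 mm too low. My first lid push passed over the lid because of this. I found the true offset by touching the bench and used it from then on.
- **Coverslip box:** it tipped a little in the grip and touched the lid about 6 mm early. It settled flat when released.
- **Camera measurements:** the two cameras differ by about 4 mm in x, so I compared each object with the tray within one view. The scene camera's fit turns the coverslip box by 0.15 rad and the top camera's by 0.01. The enlarged top view shows it square, so I took the top view as right.
- **Final slide box fit:** it matched loosely in both views because the coverslip box covers part of it. An earlier unobstructed fit had matched well.

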